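Free the jammed grating inserts and hang them to dry

TASK

The steel grating inserts (two or three of them) were put away wet and have jammed tight in the slots of the wooden storage block. Work each one out by rocking it from side to side along its slot while easing it up, without tipping the block or hauling it off the table, and hang every one by its eye on an arm of its own on the drying carousel. The carousel's screen is open only at the front, so turn a free arm to the opening by the black knob before you hang each insert; the insert already clipped there stays.

Things in the scene. Friction and masses are not known exactly. Their poses are not given: they have to be found in the camera images.
- block: Loose heavy wooden storage block, 180 (x) x 170 (y) x 60 (z) mm, 2.8 kg, standing on rubber feet; origin at the centre of its underside, z up. Three slots side by side at its x = -55, 0 and +55 mm, each running along the block's y (56 mm long, floor 22 mm above the table), hold insert_a, insert_b, insert_c in that order.
- slots (a point): Centre of the block's top face, 60 mm above the table, at the mouth of the middle slot. A sprung steel cheek in each mouth, 2 to 16 mm below the top, clamps the insert's band: a straight pull (about 30 N or more) lifts the block instead. Rocking the insert in its own plane (about its x) some 8 degrees each way, rising 2 to 3 mm a swing, lets it slip; it is free once raised about 15 mm
- insert_a: Flat upright steel grating insert, 126 mm tall, 0.1 to 0.16 kg, jammed in the block at the start; may be absent. x: thickness, y: width, z: up; origin under its tongue. From the bottom: tongue 8 x 30 mm, z 0 to 24; clamped band 12 x 50 mm, z 22 to 36; neck 6 x 44 mm, z 36 to 44; plate 6 x 60 mm, z 44 to 78; eye (a rectangular loop) 10 mm thick, 48 mm wide outside, z 76 to 126
- insert_b: Same as insert_a. May be absent
- insert_c: Same as insert_a. May be absent
- eye_a (a point): Middle of the underside of the top bar of insert_a's eye (z = 116 mm on the insert), which rests on the arm when hung. The eye's opening goes through along the insert's x, is 30 mm wide (y) and 38 mm high (z = 78 to 116); the top bar is 10 mm high. Best gripped across the outside of the eye, 48 mm wide along y, 16 mm below this point
- eye_b (a point): Same point on insert_b
- eye_c (a point): Same point on insert_c
- dryer: Fixed foot and upright screen of the drying carousel; origin on the table on the carousel's vertical axis. The five-sided aluminium screen stands 122 mm from the axis, 175 mm high, round the back (+x of this body) and both sides; it is open towards this body's -x, about 65 degrees either side. Arms can be loaded only there
- carousel (a joint): Angle of the carousel (rad), counter-clockwise from above, range -6.2 to 6.2, stays where it is left (friction 0.2 N m). At 0 arm 4 points to the dryer's -x (the opening), arm 1 to its -y, arm 2 to its +x, arm 3 to its +y
- knob (a point): Grip point of the black bar knob on top of the carousel's hub, on its axis, 190 mm above the table; the bar is 46 mm long, 12 mm wide, 28 mm high (top at 203 mm, above the 32 mm wide hub whose top is at 177 mm), its length along the point's x axis; this frame turns with the carousel
- arm1 (a point): Middle of carousel arm 1, free at the start: a level round steel bar 10 mm thick, centre line 165 mm above the table, running radially from the hub (radius 16 mm) to 100 mm from the axis, its end turned up to 19 mm above the centre line at 100 to 109 mm; this point is 66 mm from the axis
- arm2 (a point): Same on arm 2, free at the start. An insert hangs square across an arm, with the arm through its eye
- arm3 (a point): Same on arm 3, free at the start
- arm4 (a point): Same on arm 4, which is taken: an insert is clipped to it for good
Mind the look-alikes: they are no part of the job. What is shaped like the insert_c but orange is not meant. What is shaped like the insert_b but yellow is not meant.

How it is judged:
By the outcome, as a careful person would: the job done as asked, in the order asked, and still so for the second after the job is handed in, with the robot touching nothing.
Of insert_a, insert_b, insert_c only 2 to 3 are there at a start; the rules pass over those that are not, and their reading is None.
At some moment in a run one of block may be knocked a few centimetres aside while the robot is not near it.
It also fails if it takes over 210 s, if anything falls off the work surface, if the arm or the gripper's body presses on something with over 40 N, if the wrist force passes 120 N, or if a joint passes its speed limit or range.

ROBOT

A 6-joint arm with a two-finger parallel gripper is mounted at the origin on a cart in front of the work surface, level with it; the furniture and walls round the work are solid. World frame = base frame: x ahead of the robot, y to its left, z up, the work surface at z = 0. Lengths are in m, angles in degrees, forces in N, time in s.
With the tool pointing down it reaches from about 0.4 to 0.825 m from the base axis. Payload 7 kg.
Tool frame: the origin (TCP) lies at the very end of the fingers, on their centre line; the grasp point (between the pads) lies 19 mm behind it; z points along the fingers, y is the direction in which the jaws open and shut (so a half turn about z gives the same grasp; the last joint's range is limited). The gripper opens to 88 mm and grips with 3 to 60 N. Pads are 19 mm wide; open, the fingers measure 130 mm over their backs; the gripper's body (78 mm by 193 mm) begins 47 mm behind the grasp point.
Start: joints at [83.027, 20.546, 0.682, 0, -70.136, -16.507], TCP at [0.269, 0.619, 0.227] pointing down, gripper open.
Joint ranges: [-176.03, 176.03], [-82.01, 121.73], [-58.28, 71.71], [-173.87, 95.51], [-174.79, -0.11], [-173.66, 173.66]. Speed limits (degrees/s): [136.94, 136.94, 172.46, 180, 180, 180].

INTERFACE

Orientations are given as [roll, pitch, yaw] about the fixed x, y, z axes, in that order (R = Rz(yaw) Ry(pitch) Rx(roll)).
In Python, from plant import telemetry, optics, ctrl gives the robot as it stands.
- The arm moves only by the tool servo_tool, never from a script. Its argument "rows" is a list of rows, each a list of 3 entries, a list of its own where there are three numbers: the shift along the tool's x, y, z in m, then the turn, a rotation vector about the tool's x, y, z in units of 6 degrees (1.0 is 6 degrees), then the closure, from 0 (fully open) to 1 (shut). A call has 1 to 20 rows; each row shifts and turns the commanded pose from where the row before left it, along the tool's axes as they then stand; what a row does not reach is not made up. A row lasts 1/12 s, in which the tool goes at most 41.7 mm and 7.16 degrees, less where a joint would pass 70% of its speed; a pose out of reach is approached as far as the arm can. A call is refused whole if a number of a shift passes 0.0417 or a number of a turn 1, either way. A call with a gripper value outside its range is refused whole. The fingers move at their own pace and stop on an object; the grip force is fixed at half the most. Time passes only in rows, so rows that do not move let the fingers close. It gives the time, the measured TCP pose, the force and the opening at its end, in the units of the state.
- telemetry.get_obs(): the state, without advancing time (a new reading comes with each control period).
- optics.snapshot(name): name is "scene" or "top" or "wrist"; returns the picture (384x512x3 uint8, red, green, blue); there is no depth.
- optics.camera_info(name): a dict with "mtx" (3x3 intrinsics, pixels), "rvec" (rotation vector, rad) and "tvec" (3), from world to camera coordinates, as OpenCV has them. Camera axes: x right, y down, z forward; pixel columns grow to the right and rows downward; lengths in m; the calibration is good to about 2 mm. A picture is of the moment at which its call begins: read the wrist's pose just before it. camera_info takes no time and is no camera call; for the wrist camera it gives the pose at the moment of the call.
- ctrl.close_job(): hands the job in, once; it reports no verdict.
The state is a dict: "clock": time; "joint_pos": joint angles; "qvel": joint speeds; "tau": joint torques, N m; "tool_pos": TCP position; "orientation": TCP orientation; "force": force on the tool from outside, world axes, zero at the start; "moment": the same for the moment, N m; "opening": finger opening in m.
Only numpy, scipy, OpenCV 4.12 (cv2) and the standard library are available. Lean on these libraries where they do the work, as an engineer would, in place of code of your own. Each camera call takes 0.05 s, during which the arm holds its last target.

## Working session

There is one attempt and no reset: what is moved stays moved. The work goes in short steps, Python scripts to look and compute and a tool call to move; the robot and the scene stay as the last step left them, time stands still between calls to the robot, and variables do not carry over. Pictures are saved under pics/ and viewed, and the job is handed in when it is done.

Besides the shell and the picture viewer there is one more tool, called after "Emit:" as a command line: name --argument value ..., lists and objects as JSON in quotes. servo_tool: Moves the arm, as the interface text tells. Its arguments: {"type":"object","properties":{"rows":{"type":"array"}},"required":["rows"]}

```bash
mkdir -p pics; ls; cat > h.py <<'E'
import numpy as np, cv2
from plant import telemetry, optics, ctrl
def snap(n,f):
    im=optics.snapshot(n); cv2.imwrite('pics/'+f,im[:,:,::-1]); return im
def cam(n):
    c=optics.camera_info(n); K=np.array(c['mtx'],float); R=cv2.Rodrigues(np.array(c['rvec'],float))[0]; t=np.array(c['tvec'],float).ravel()
    return K,R,t
def ray(c,u,v):
    K,R,t=c; d=R.T@np.linalg.inv(K)@np.array([u,v,1.]); return -R.T@t,d
def onz(c,u,v,z):
    o,d=ray(c,u,v); return o+d*(z-o[2])/d[2]
def proj(c,p):
    K,R,t=c; q=K@(R@np.array(p)+t); return q[:2]/q[2]
E
python3 - <<'E'
from h import *
print(telemetry.get_obs())
for n in ['scene','top','wrist']:
    snap(n,n+'0.png'); c=cam(n); print(n,-c[1].T@c[2],c[1][2],c[0][0,0])
E
```

```text
pics
{'clock': 0.0, 'joint_pos': array([ 8.30271546e+01,  2.05924427e+01,  6.33519612e-01, -1.85979604e-02,
       -7.01363351e+01, -1.65063820e+01]), 'qvel': array([-0.02904832, -0.05236991,  0.04323506, -0.00800425, -0.09344212,
        0.06660615]), 'tau': array([-7.04717295e-04, -5.82710302e+01,  2.93055314e+01,  6.99729145e+00,
        7.01461133e-03, -1.67542430e-04]), 'tool_pos': array([0.2687754 , 0.61864554, 0.22561418]), 'orientation': array([ 1.79903700e+02, -1.03047474e-02, -2.34855526e+01]), 'force': array([-0.42207754,  0.00924724, -0.22895615]), 'moment': array([ 0.04375179, -0.00445766,  0.04475534]), 'opening': 0.08812371572010072}
scene [-0.42635125 -0.82313696  0.6694169 ] [ 0.71597407  0.56786998 -0.40608475] 414.97161967392213
top [ 0.29485513 -0.06563867  1.29639298] [ 0.18926001  0.00264984 -0.98192343] 362.32235037732687
wrist [0.3389473  0.58828045 0.38380595] [-0.26239102  0.11325454 -0.95829242] 282.7443215370703
```

View pics/scene0.png

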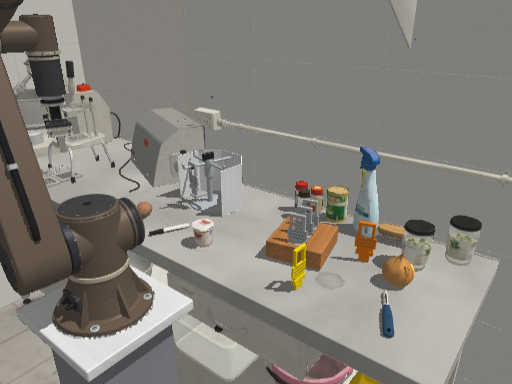

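View pics/top0.png

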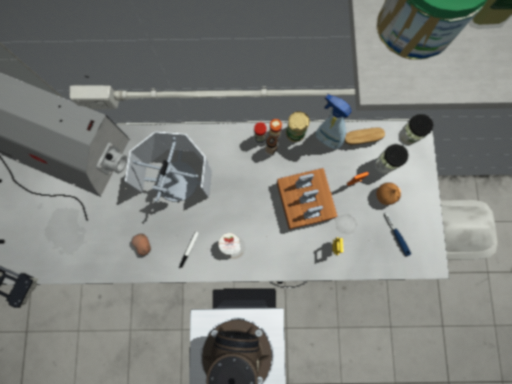

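View pics/wrist0.png

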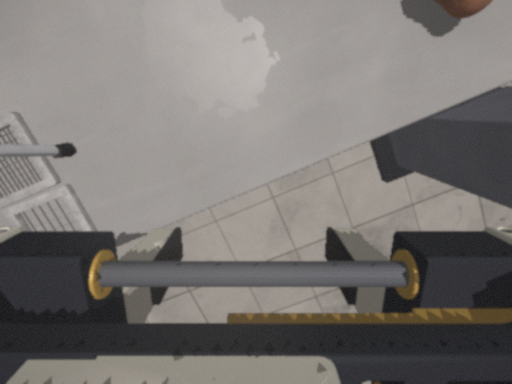

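```bash
python3 - <<'E'
import cv2
t=cv2.imread('pics/top0.png'); s=cv2.imread('pics/scene0.png')
cv2.imwrite('pics/a.png',cv2.resize(t[160:240,265:365],None,fx=7,fy=7,interpolation=cv2.INTER_CUBIC))
cv2.imwrite('pics/b.png',cv2.resize(t[125:215,115:220],None,fx=6.5,fy=6.5,interpolation=cv2.INTER_CUBIC))
cv2.imwrite('pics/c.png',cv2.resize(s[140:300,165:385],None,fx=3.5,fy=3.5,interpolation=cv2.INTER_CUBIC))
E
```

```text
(no output)
```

View pics/a.png

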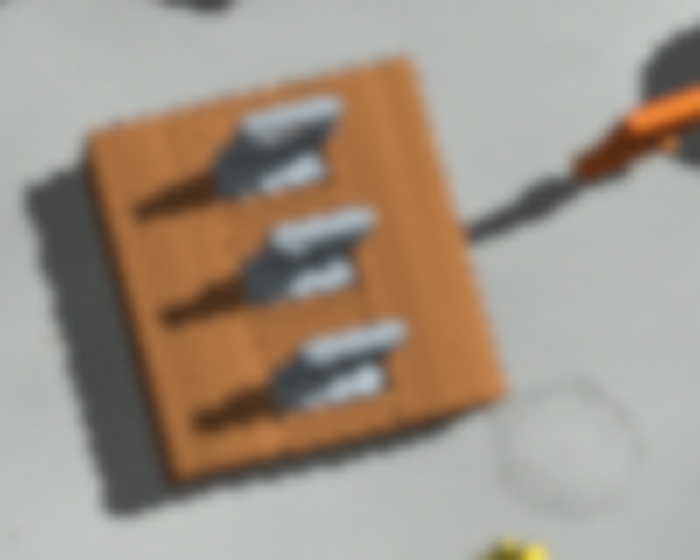

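View pics/b.png

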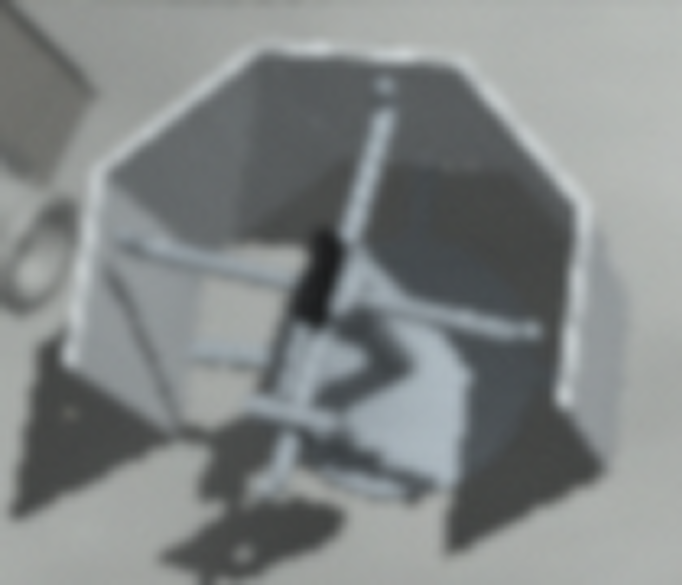

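View pics/c.png

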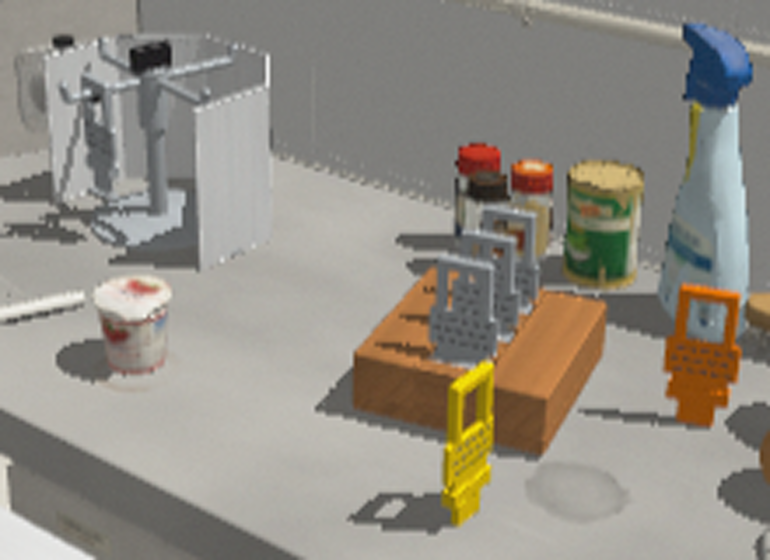

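```bash
python3 - <<'E'
from h import *
c=cam('top'); s=cam('scene')
P=lambda q,o,k,z: onz(c,(q[0]+.5)/k-.5+o[0],(q[1]+.5)/k-.5+o[1],z)
B=np.array([P(q,(265,160),7,.06) for q in [(90,130),(408,57),(505,393),(178,478)]])
print('block',B.round(4),B.mean(0),[np.linalg.norm(B[i]-B[i-1]).round(4) for i in range(4)])
for a,b in [((242,120),(340,100)),((275,235),(372,212)),((305,348),(403,325))]:
    p,q=P(a,(265,160),7,.148),P(b,(265,160),7,.148); d=p-q
    print('ins',((p+q)/2).round(4),np.linalg.norm(d).round(4),np.degrees(np.arctan2(d[1],d[0])))
V=np.array([P(q,(115,125),6.5,.175) for q in [(70,360),(97,170),(262,47),(455,62),(585,205),(565,400)]])
print('screen',V.round(4))
ct=cv2.minEnclosingCircle(V[:,:2].astype(np.float32)); print(ct)
A=np.c_[2*V[:,:2],np.ones(6)]; x=np.linalg.lstsq(A,(V[:,:2]**2).sum(1),rcond=None)[0]; print('circ',x, np.sqrt(x[2]+x[0]**2+x[1]**2))
# knob black mask
im=cv2.imread('pics/top0.png'); m=(im.max(2)<45).astype(np.uint8); m2=np.zeros_like(m); m2[155:178,155:175]=m[155:178,155:175]
ys,xs=np.nonzero(m2); print(len(xs)); r=cv2.minAreaRect(np.c_[xs,ys].astype(np.float32)); print(r)
for z in (.19,.203): print(onz(c,*r[0],z))
for n,q,z in [('L',(130,245),.18),('R',(530,330),.18),('top',(384,88),.184),('bot',(265,492),.184),('topin',(385,115),.165)]: print(n,P(q,(115,125),6.5,z))
E
```

```text
block [[ 0.5944 -0.1493  0.06  ]
 [ 0.6298 -0.3103  0.06  ]
 [ 0.4588 -0.3494  0.06  ]
 [ 0.4193 -0.1877  0.06  ]] [ 0.52558886 -0.24920514  0.06      ] [np.float64(0.1792), np.float64(0.1649), np.float64(0.1754), np.float64(0.1665)]
ins [ 0.5813 -0.2372  0.148 ] 0.0469 100.98654944699582
ins [ 0.5271 -0.25    0.148 ] 0.0464 102.71322437714313
ins [ 0.4742 -0.2617  0.148 ] 0.0464 102.47862318694162
screen [[0.5675 0.3427 0.175 ]
 [0.6645 0.3344 0.175 ]
 [0.7278 0.2547 0.175 ]
 [0.7184 0.1574 0.175 ]
 [0.6428 0.0912 0.175 ]
 [0.544  0.0997 0.175 ]]
((0.6042476296424866, 0.2170809656381607), 0.13201496005058289)
circ [ 0.60256106  0.21706794 -0.39296675] 0.13126908331518214
39
((163.73532104492188, 167.058837890625), (3.395498752593994, 12.369317054748535), 14.03624439239502)
[0.60404996 0.2178623  0.19      ]
[0.60041695 0.2145312  0.203     ]
L [0.62406049 0.31438586 0.18      ]
R [0.57812682 0.11658472 0.18      ]
top [0.70197052 0.19057054 0.184     ]
bot [0.49877548 0.24204001 0.184     ]
topin [0.6946096  0.19403695 0.165     ]
```

```bash
cat >> h.py <<'E'
from scipy.spatial.transform import Rotation as Ro
def delta(x,y,z,yaw,rot_first=True,o=None):
    o=o or telemetry.get_obs()
    R0=Ro.from_euler('xyz',o['orientation'],degrees=True); R1=Ro.from_euler('xyz',[180,0,yaw],degrees=True)
    d=np.array([x,y,z])-o['tool_pos']
    print('t',round(o['clock'],2),'pos',o['tool_pos'].round(4),'ori',o['orientation'].round(2),'F',o['force'].round(1),'open',round(o['opening'],4))
    print('rot units (tool, first)',((R0.inv()*R1).as_rotvec(degrees=True)/6).round(3),'shift after rot',R1.inv().apply(d).round(4),'shift no rot',R0.inv().apply(d).round(4))
E
python3 -c "
from h import *
delta(.602,.2165,.30,-13.5)"
```

```text
t 0.15 pos [0.2688 0.6188 0.2258] ori [ 1.7993e+02 -1.0000e-02 -2.3490e+01] F [-0.   0.2 -0. ] open 0.0877
rot units (tool, first) [ 0.012  0.    -1.664] shift after rot [ 0.4179  0.3134 -0.0742] shift no rot [ 0.4659  0.2362 -0.0738]
```

Emit:
servo_tool --rows '[[[0, 0, -0.02], [0, 0, -0.4], 0], [[0, 0, -0.03], [0, 0, -0.6], 0], [[0, 0, -0.02], [0, 0, -0.67], 0], [[0.026, 0.0196, 0], [0, 0, 0], 0.2], [[0.026, 0.0196, 0], [0, 0, 0], 0.45], [[0.026, 0.0196, 0], [0, 0, 0], 0.45], [[0.026, 0.0196, 0], [0, 0, 0], 0.45], [[0.026, 0.0196, 0], [0, 0, 0], 0.45], [[0.026, 0.0196, 0], [0, 0, 0], 0.45], [[0.026, 0.0196, 0], [0, 0, 0], 0.45], [[0.026, 0.0196, 0], [0, 0, 0], 0.45], [[0.026, 0.0196, 0], [0, 0, 0], 0.45], [[0.026, 0.0196, 0], [0, 0, 0], 0.45], [[0.026, 0.0196, 0], [0, 0, 0], 0.45], [[0.026, 0.0196, 0], [0, 0, 0], 0.45], [[0.026, 0.0196, 0], [0, 0, 0], 0.45], [[0.026, 0.0196, 0], [0, 0, 0], 0.45], [[0.0, 0, 0], [0, 0, 0], 0.45]]'

```text
clock: 1.65
tool_pos: [0.5614, 0.2635, 0.296]
orientation: [179.9, 0.0, -13.7]
force: [-0.6, 1.1, -0.5]
opening: 0.0485
```

```bash
python3 - <<'E'
from h import *
im=snap('wrist','w1.png'); c=cam('wrist'); np.savez('w1.npz',K=c[0],R=c[1],t=c[2])
delta(.602,.2165,.30,-13.5)
print(proj(c,[.602,.2165,.203]), proj(c,[.602,.2165,.177]))
E
```

```text
t 1.7 pos [0.5603 0.2651 0.296 ] ori [ 1.7995e+02  3.0000e-02 -1.3670e+01] F [-0.7  0.1  0.3] open 0.0477
rot units (tool, first) [ 0.009  0.005 -0.029] shift after rot [ 0.0519  0.0376 -0.004 ] shift no rot [ 0.052   0.0374 -0.004 ]
[296.09772113 139.35277546] [292.18060127 136.67121124]
```

View pics/w1.png

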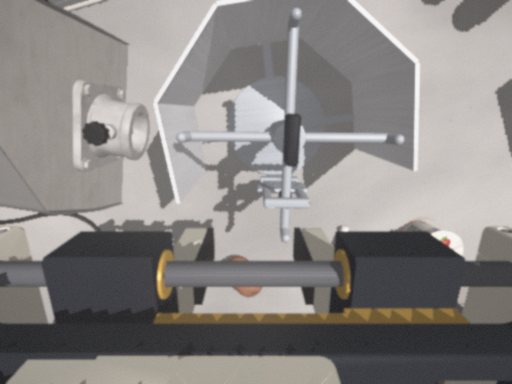

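```bash
python3 - <<'E'
from h import *
im=cv2.imread('pics/w1.png'); d=np.load('w1.npz'); c=(d['K'],d['R'],d['t'])
m=(im.max(2)<50).astype(np.uint8); m[:,:275]=0;m[:,310:]=0;m[:105]=0;m[180:]=0
ct=max(cv2.findContours(m,0,2)[0],key=cv2.contourArea); r=cv2.minAreaRect(ct); print(r)
for z in (.203,.195): print(onz(c,*r[0],z))
b=cv2.boxPoints(r); W=np.array([onz(c,*q,.203) for q in b]); print(W.round(4),[np.linalg.norm(W[i]-W[i-1]).round(4) for i in range(4)])
for n,q in [('L',(182,137)),('R',(400,139)),('top',(296,14)),('bot',(286,236))]: print(n,onz(c,*q,.184).round(4))
V=np.array([onz(c,*q,.175) for q in [(178,200),(157,104),(217,4),(356,0),(417,64),(416,168)]]); print(V.round(4))
E
```

```text
Traceback (most recent call last):
ValueError: max() iterable argument is empty
```

```bash
python3 - <<'E'
from h import *
im=cv2.imread('pics/w1.png'); d=np.load('w1.npz'); c=(d['K'],d['R'],d['t'])
print(im[112:170:6,292].tolist())
m=(im.max(2)<60).astype(np.uint8)*255; k=np.zeros_like(m); k[105:175,278:308]=1; m=m*k
cs=cv2.findContours(m,cv2.RETR_EXTERNAL,cv2.CHAIN_APPROX_NONE)[0]; print(len(cs))
ct=max(cs,key=cv2.contourArea); r=cv2.minAreaRect(ct); print(r)
for z in (.203,.195): print(onz(c,*r[0],z))
b=cv2.boxPoints(r); W=np.array([onz(c,*q,.203) for q in b]); print(W.round(4),[np.linalg.norm(W[i]-W[i-1]).round(4) for i in range(4)])
for n,q in [('L',(182,137)),('R',(400,139)),('top',(296,14)),('bot',(286,236))]: print(n,onz(c,*q,.184).round(4))
V=np.array([onz(c,*q,.175) for q in [(178,200),(157,104),(217,4),(356,0),(417,64),(416,168)]]); print(V.round(4))
E
```

```text
[[204, 198, 194], [73, 70, 71], [76, 73, 75], [69, 69, 70], [72, 71, 70], [74, 70, 72], [74, 68, 71], [74, 72, 73], [70, 67, 70], [109, 104, 105]]
13
((285.5, 151.5), (5.0, 1.0), 90.0)
[0.59380101 0.22768459 0.203     ]
[0.59249553 0.22706559 0.195     ]
[[0.5961 0.2277 0.203 ]
 [0.5959 0.2268 0.203 ]
 [0.5915 0.2277 0.203 ]
 [0.5917 0.2286 0.203 ]] [np.float64(0.0044), np.float64(0.0009), np.float64(0.0044), np.float64(0.0009)]
L [0.627  0.3179 0.184 ]
R [0.5767 0.1191 0.184 ]
top [0.7011 0.1942 0.184 ]
bot [0.5045 0.2437 0.184 ]
[[0.5665 0.3439 0.175 ]
 [0.6614 0.3337 0.175 ]
 [0.7267 0.2567 0.175 ]
 [0.7015 0.1406 0.175 ]
 [0.6385 0.0937 0.175 ]
 [0.5422 0.1019 0.175 ]]
```

```bash
python3 - <<'E'
from h import *
im=cv2.imread('pics/w1.png'); d=np.load('w1.npz'); c=(d['K'],d['R'],d['t'])
m=((im.max(2)<88)&(im.max(2)>60)).astype(np.uint8)*255; k=np.zeros_like(m); k[108:172,278:306]=1; m=cv2.morphologyEx(m*k,cv2.MORPH_OPEN,np.ones((3,3)))
ct=max(cv2.findContours(m,0,1)[0],key=cv2.contourArea); r=cv2.minAreaRect(ct); print(r)
b=cv2.boxPoints(r); W=np.array([onz(c,*q,.203) for q in b]); print(W.mean(0).round(4),[np.linalg.norm(W[i]-W[i-1]).round(4) for i in range(4)])
E
```

```text
((291.2677917480469, 139.69740295410156), (14.223592758178711, 50.482975006103516), 4.635463714599609)
[0.6022 0.2208 0.203 ] [np.float64(0.0128), np.float64(0.0435), np.float64(0.0122), np.float64(0.0436)]
```

```bash
python3 -c "
from h import *
delta(.602,.2192,.181,-14.1)"
```

```text
t 1.7 pos [0.5603 0.2651 0.296 ] ori [ 1.7995e+02  3.0000e-02 -1.3670e+01] F [-0.7  0.1  0.3] open 0.0477
rot units (tool, first) [0.009 0.005 0.071] shift after rot [0.0516 0.0344 0.115 ] shift no rot [0.0514 0.0347 0.115 ]
```

Emit:
servo_tool --rows '[[[0.017, 0.0115, 0], [0, 0, 0.07], 0.45], [[0.017, 0.0115, 0], [0, 0, 0], 0.45], [[0.0175, 0.0115, 0.005], [0, 0, 0], 0.45], [[0, 0, 0.03], [0, 0, 0], 0.45], [[0, 0, 0.03], [0, 0, 0], 0.45], [[0, 0, 0.03], [0, 0, 0], 0.45], [[0, 0, 0.02], [0, 0, 0], 0.45], [[0, 0, 0], [0, 0, 0], 0.45], [[0, 0, 0], [0, 0, 0], 0.6], [[0, 0, 0], [0, 0, 0], 0.85], [[0, 0, 0], [0, 0, 0], 1], [[0, 0, 0], [0, 0, 0], 1], [[0, 0, 0], [0, 0, 0], 1], [[0, 0, 0], [0, 0, 0], 1]]'

```text
clock: 2.87
tool_pos: [0.6005, 0.2193, 0.1828]
orientation: [179.8, -0.0, -13.9]
force: [-1.8, -19.0, 8.4]
opening: 0.0138
```

Emit:
servo_tool --rows '[[[0, 0.001, 0], [0, 0, 0], 1], [[0, 0.001, 0], [0, 0, 0], 1], [[0, 0, 0], [0, 0, 0], 1]]'

```text
clock: 3.12
tool_pos: [0.6003, 0.2183, 0.1829]
orientation: [179.9, -0.0, -13.9]
force: [-1.9, -6.0, 5.1]
opening: 0.012
```

Emit:
servo_tool --rows '[[[0, 0.0007, 0], [0, 0, 0.3], 1], [[0, 0, 0], [0, 0, 0.6], 1], [[0, 0, 0], [0, 0, 0.75], 1], [[0, 0, 0], [0, 0, 0.75], 1], [[0, 0, 0], [0, 0, 0.75], 1], [[0, 0, 0], [0, 0, 0.75], 1], [[0, 0, 0], [0, 0, 0.75], 1], [[0, 0, 0], [0, 0, 0.75], 1], [[0, 0, 0], [0, 0, 0.75], 1], [[0, 0, 0], [0, 0, 0.75], 1]]'

```text
clock: 3.95
tool_pos: [0.6016, 0.2201, 0.1829]
orientation: [-179.8, -0.0, -55.5]
force: [3.4, 1.2, 0.8]
opening: 0.0117
```

Emit:
servo_tool --rows '[[[0, 0, 0], [0, 0, 0.75], 1], [[0, 0, 0], [0, 0, 0.75], 1], [[0, 0, 0], [0, 0, 0.75], 1], [[0, 0, 0], [0, 0, 0.75], 1], [[0, 0, 0], [0, 0, 0.75], 1], [[0, 0, 0], [0, 0, 0.75], 1], [[0, 0, 0], [0, 0, 0.75], 1], [[0, 0, 0], [0, 0, 0.75], 1], [[0, 0, 0], [0, 0, 0.5], 1], [[0, 0, 0], [0, 0, 0], 1], [[0, 0, 0], [0, 0, 0], 0.8], [[0, 0, 0], [0, 0, 0], 0.5], [[0, 0, 0], [0, 0, 0], 0.45], [[0, 0, 0], [0, 0, 0], 0.45], [[0, 0, -0.02], [0, 0, 0], 0.45], [[0, 0, -0.04], [0, 0, 0], 0.45], [[0, 0, -0.04], [0, 0, 0], 0.3], [[0, 0, -0.02], [0, 0, 0], 0.1], [[0, 0, 0], [0, 0, 0], 0]]'

```text
clock: 5.53
tool_pos: [0.6022, 0.2197, 0.3082]
orientation: [-179.5, 0.3, -94.3]
force: [0.7, 0.5, 0.2]
opening: 0.0625
```

Emit:
servo_tool --rows '[[[0, 0, 0], [0, 0, -0.5], 0], [[0, 0, 0], [0, 0, -1], 0], [[0, 0, 0], [0, 0, -1], 0], [[0, 0, 0], [0, 0, -1], 0], [[0, 0, 0], [0, 0, -1], 0], [[0, 0, 0], [0, 0, -1], 0], [[0, 0, 0], [0, 0, -1], 0], [[0, 0, 0], [0, 0, -1], 0], [[0, 0, 0], [0, 0, -1], 0], [[0, 0, 0], [0, 0, -1], 0], [[0, 0, 0], [0, 0, -1], 0], [[0, 0, 0], [0, 0, -1], 0], [[0, 0, 0], [0, 0, -1], 0], [[0, 0, 0], [0, 0, -1], 0], [[0, 0, 0], [0, 0, -1], 0], [[0, 0, 0], [0, 0, -1], 0], [[0, 0, 0], [0, 0, -1], 0], [[0, 0, 0], [0, 0, -1], 0], [[0, 0, 0], [0, 0, -0.3], 0], [[0, 0, 0], [0, 0, 0], 0]]'

```text
clock: 7.2
tool_pos: [0.5999, 0.219, 0.3014]
orientation: [-180.0, 0.0, 12.6]
force: [0.1, 0.5, 0.1]
opening: 0.0875
```

```bash
python3 -c "
from h import *
delta(.44,-.255,.26,12.4)"
```

```text
t 7.2 pos [0.5999 0.219  0.3014] ori [-1.800e+02  3.000e-02  1.261e+01] F [0.1 0.5 0.1] open 0.0875
rot units (tool, first) [-0.     0.005  0.035] shift after rot [-0.258   0.4286  0.0414] shift no rot [-0.2595  0.4277  0.0415]
```

Emit:
servo_tool --rows '[[[-0.01, 0.0168, 0.001], [0, 0, 0.03], 0], [[-0.0165, 0.0275, 0.0027], [0, 0, 0], 0], [[-0.0165, 0.0275, 0.0027], [0, 0, 0], 0], [[-0.0165, 0.0275, 0.0027], [0, 0, 0], 0], [[-0.0165, 0.0275, 0.0027], [0, 0, 0], 0], [[-0.0165, 0.0275, 0.0027], [0, 0, 0], 0], [[-0.0165, 0.0275, 0.0027], [0, 0, 0], 0], [[-0.0165, 0.0275, 0.0027], [0, 0, 0], 0], [[-0.0165, 0.0275, 0.0027], [0, 0, 0], 0], [[-0.0165, 0.0275, 0.0027], [0, 0, 0], 0], [[-0.0165, 0.0275, 0.0027], [0, 0, 0], 0], [[-0.0165, 0.0275, 0.0027], [0, 0, 0], 0], [[-0.0165, 0.0275, 0.0027], [0, 0, 0], 0], [[-0.0165, 0.0275, 0.0027], [0, 0, 0], 0], [[-0.0165, 0.0275, 0.0027], [0, 0, 0], 0], [[-0.0165, 0.0275, 0.0027], [0, 0, 0], 0], [[0, 0, 0], [0, 0, 0], 0], [[0, 0, 0], [0, 0, 0], 0]]'

```text
clock: 8.7
tool_pos: [0.4395, -0.2565, 0.2598]
orientation: [-180.0, 0.0, 12.1]
force: [-0.4, 0.7, -0.5]
opening: 0.0877
```

```bash
python3 - <<'E'
from h import *
delta(.474,-.262,.104,12.4)
im=snap('wrist','w2.png'); c=cam('wrist'); np.savez('w2.npz',K=c[0],R=c[1],t=c[2])
t=snap('top','t2.png')
cv2.imwrite('pics/t2c.png',cv2.resize(t[120:245,110:365,::-1],None,fx=3.1,fy=3.1,interpolation=cv2.INTER_CUBIC))
E
```

```text
t 8.7 pos [ 0.4395 -0.2565  0.2598] ori [-1.7998e+02  3.0000e-02  1.2070e+01] F [-0.4  0.7 -0.5] open 0.0877
rot units (tool, first) [-0.003  0.006 -0.055] shift after rot [0.0325 0.0127 0.1558] shift no rot [0.0327 0.0126 0.1557]
```

View pics/w2.png

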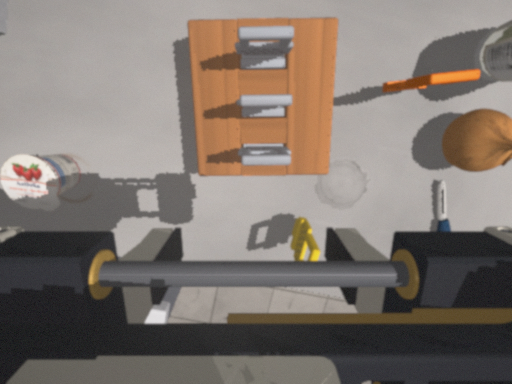

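View pics/t2c.png

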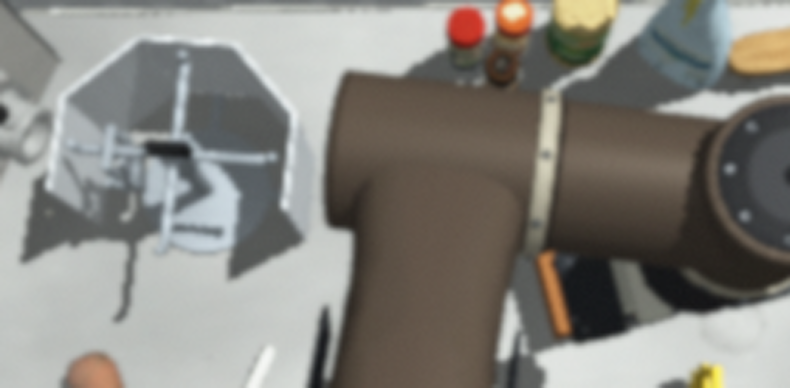

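```bash
python3 - <<'E'
from h import *
d=np.load('w2.npz'); c=(d['K'],d['R'],d['t'])
for a,b in [((239,33),(292,33)),((240,100),(291,99)),((243,155),(291,154))]:
    p,q=onz(c,*a,.148),onz(c,*b,.148); v=p-q; print(((p+q)/2).round(4),np.linalg.norm(v).round(4),np.degrees(np.arctan2(v[1],v[0])).round(1))
print('yellow base/top',onz(c,303,258,.0),onz(c,300,220,.126))
ct=cam('top')
for q in [(162,248),(182,52),(70,147),(274,157)]: print(onz(ct,q[0]/3.1+110,q[1]/3.1+120,.184).round(4))
im=cv2.imread('pics/w2.png'); cv2.imwrite('pics/w2c.png',cv2.resize(im[10:190,180:350],None,fx=3.3,fy=3.3,interpolation=cv2.INTER_CUBIC))
E
```

```text
[ 0.5785 -0.2359  0.148 ] 0.0451 102.2
[ 0.5262 -0.2479  0.148 ] 0.0462 103.2
[ 0.4779 -0.2604  0.148 ] 0.0459 103.4
yellow base/top [ 0.30324207 -0.36845903  0.        ] [ 0.41182063 -0.3140641   0.126     ]
[0.4993 0.2205 0.184 ]
[0.7068 0.2067 0.184 ]
[0.606  0.3186 0.184 ]
[0.5924 0.109  0.184 ]
```

View pics/w2c.png

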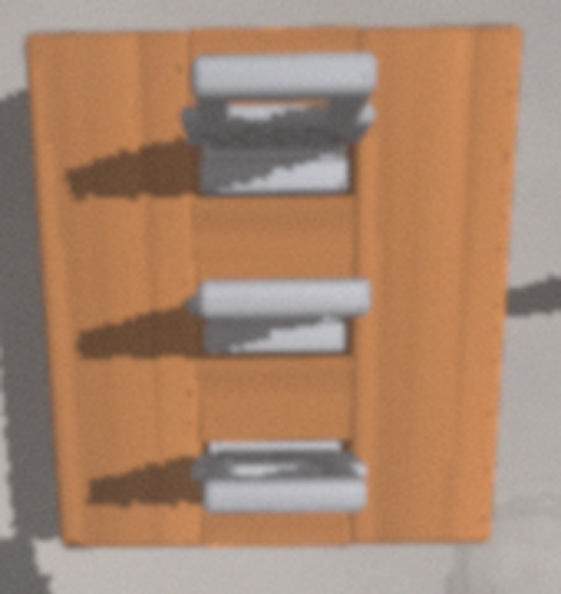

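Emit:
servo_tool --rows '[[[0.011, 0.004, 0.02], [0, 0, -0.07], 0], [[0.011, 0.004, 0.03], [0, 0, 0], 0], [[0.0105, 0.0042, 0.03], [0, 0, 0], 0], [[0, 0, 0.03], [0, 0, 0], 0], [[0, 0, 0.025], [0, 0, 0], 0], [[0, 0, 0.02], [0, 0, 0], 0], [[0, 0, 0], [0, 0, 0], 0], [[0, 0, 0], [0, 0, 0], 0]]'

```text
clock: 9.47
tool_pos: [0.475, -0.2592, 0.1047]
orientation: [-180.0, 0.1, 12.8]
force: [0.7, 0.1, 0.9]
opening: 0.0877
```

```bash
python3 - <<'E'
from h import *
delta(.474,-.2615,.104,12.5)
snap('wrist','w3.png');snap('scene','s3.png')
E
```

```text
t 9.47 pos [ 0.475  -0.2592  0.1047] ori [-1.7997e+02  1.1000e-01  1.2840e+01] F [0.7 0.1 0.9] open 0.0877
rot units (tool, first) [-0.005  0.019  0.057] shift after rot [-0.0014  0.0021  0.0007] shift no rot [-0.0015  0.002   0.0008]
```

View pics/w3.png

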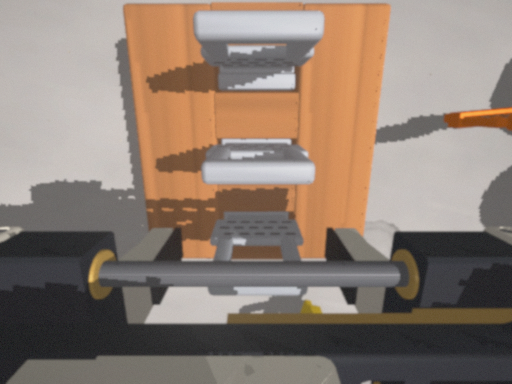

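Emit:
servo_tool --rows '[[[-0.001, 0.0015, 0], [0, 0, 0.04], 0], [[0, 0, 0], [0, 0, 0], 0.3], [[0, 0, 0], [0, 0, 0], 0.7], [[0, 0, 0], [0, 0, 0], 1], [[0, 0, 0], [0, 0, 0], 1], [[0, 0, 0], [0, 0, 0], 1], [[0, 0, 0], [0, 0, 0], 1], [[0, 0, 0], [0, 0, 0], 1]]'

```text
clock: 10.23
tool_pos: [0.4741, -0.2616, 0.1051]
orientation: [-180.0, 0.0, 12.5]
force: [0.0, 3.9, 2.9]
opening: 0.0479
```

Emit:
servo_tool --rows '[[[0, 0.0019, -0.0002], [0.333, 0, 0], 1], [[0, 0.0019, -0.0002], [0.333, 0, 0], 1], [[0, 0.0019, -0.0002], [0.333, 0, 0], 1], [[0, 0.0019, -0.0002], [0.333, 0, 0], 1], [[0, 0, 0], [0, 0, 0], 1]]'

```text
clock: 10.65
tool_pos: [0.476, -0.2697, 0.1058]
orientation: [-171.8, 0.0, 12.5]
force: [-1.7, 5.0, 10.4]
opening: 0.0474
```

Emit:
servo_tool --rows '[[[0, -0.0019, -0.0003], [-0.333, 0, 0], 1], [[0, -0.0019, -0.0003], [-0.333, 0, 0], 1], [[0, -0.0019, -0.0003], [-0.333, 0, 0], 1], [[0, -0.0019, -0.0003], [-0.333, 0, 0], 1], [[0, -0.0019, -0.0003], [-0.333, 0, 0], 1], [[0, -0.0019, -0.0003], [-0.333, 0, 0], 1], [[0, -0.0019, -0.0003], [-0.333, 0, 0], 1], [[0, -0.0019, -0.0003], [-0.333, 0, 0], 1], [[0, 0, 0], [0, 0, 0], 1]]'

```text
clock: 11.4
tool_pos: [0.4722, -0.254, 0.1073]
orientation: [171.9, 0.0, 12.6]
force: [4.0, -8.7, -12.1]
opening: 0.0479
```

Emit:
servo_tool --rows '[[[0, 0.0019, -0.0003], [0.333, 0, 0], 1], [[0, 0.0019, -0.0003], [0.333, 0, 0], 1], [[0, 0.0019, -0.0003], [0.333, 0, 0], 1], [[0, 0.0019, -0.0003], [0.333, 0, 0], 1], [[0, 0.0019, -0.0003], [0.333, 0, 0], 1], [[0, 0.0019, -0.0003], [0.333, 0, 0], 1], [[0, 0.0019, -0.0003], [0.333, 0, 0], 1], [[0, 0.0019, -0.0003], [0.333, 0, 0], 1], [[0, 0, 0], [0, 0, 0], 1]]'

```text
clock: 12.15
tool_pos: [0.4755, -0.2688, 0.1095]
orientation: [-171.7, 0.1, 12.4]
force: [0.1, 6.5, -2.2]
opening: 0.0475
```

Slipping well (low force). Continue.

Emit:
servo_tool --rows '[[[0, -0.0019, -0.0003], [-0.333, 0, 0], 1], [[0, -0.0019, -0.0003], [-0.333, 0, 0], 1], [[0, -0.0019, -0.0003], [-0.333, 0, 0], 1], [[0, -0.0019, -0.0003], [-0.333, 0, 0], 1], [[0, -0.0019, -0.0003], [-0.333, 0, 0], 1], [[0, -0.0019, -0.0003], [-0.333, 0, 0], 1], [[0, -0.0019, -0.0003], [-0.333, 0, 0], 1], [[0, -0.0019, -0.0003], [-0.333, 0, 0], 1], [[0, 0, 0], [0, 0, 0], 1], [[0, 0.0019, -0.0003], [0.333, 0, 0], 1], [[0, 0.0019, -0.0003], [0.333, 0, 0], 1], [[0, 0.0019, -0.0003], [0.333, 0, 0], 1], [[0, 0.0019, -0.0003], [0.333, 0, 0], 1], [[0, 0.0019, -0.0003], [0.333, 0, 0], 1], [[0, 0.0019, -0.0003], [0.333, 0, 0], 1], [[0, 0.0019, -0.0003], [0.333, 0, 0], 1], [[0, 0.0019, -0.0003], [0.333, 0, 0], 1], [[0, 0, 0], [0, 0, 0], 1]]'

```text
clock: 13.65
tool_pos: [0.4752, -0.2691, 0.1152]
orientation: [-171.7, 0.1, 12.5]
force: [-2.6, 6.4, -3.2]
opening: 0.048
```

Emit:
servo_tool --rows '[[[0, -0.0019, -0.0003], [-0.333, 0, 0], 1], [[0, -0.0019, -0.0003], [-0.333, 0, 0], 1], [[0, -0.0019, -0.0003], [-0.333, 0, 0], 1], [[0, -0.0019, -0.0003], [-0.333, 0, 0], 1], [[0, -0.0019, -0.0003], [-0.333, 0, 0], 1], [[0, -0.0019, -0.0003], [-0.333, 0, 0], 1], [[0, -0.0019, -0.0003], [-0.333, 0, 0], 1], [[0, -0.0019, -0.0003], [-0.333, 0, 0], 1], [[0, 0, 0], [0, 0, 0], 1], [[0, 0.0019, -0.0003], [0.333, 0, 0], 1], [[0, 0.0019, -0.0003], [0.333, 0, 0], 1], [[0, 0.0019, -0.0003], [0.333, 0, 0], 1], [[0, 0.0019, -0.0003], [0.333, 0, 0], 1], [[0, 0.0019, -0.0003], [0.333, 0, 0], 1], [[0, 0.0019, -0.0003], [0.333, 0, 0], 1], [[0, 0.0019, -0.0003], [0.333, 0, 0], 1], [[0, 0.0019, -0.0003], [0.333, 0, 0], 1], [[0, 0, 0], [0, 0, 0], 1]]'

```text
clock: 15.15
tool_pos: [0.4759, -0.2696, 0.1215]
orientation: [-171.8, 0.0, 12.4]
force: [-2.7, 6.8, 4.3]
opening: 0.0477
```

```bash
python3 - <<'E'
from h import *
delta(.474,-.2615,.104,12.5)
im=snap('scene','s4.png'); cv2.imwrite('pics/s4c.png',cv2.resize(im[180:300,225:385,::-1],None,fx=4,fy=4))
E
```

```text
t 15.15 pos [ 0.4759 -0.2696  0.1215] ori [-171.83    0.     12.42] F [-2.7  6.8  4.3] open 0.0477
rot units (tool, first) [-1.362e+00 -1.000e-03 -1.300e-02] shift after rot [-0.0001 -0.0083  0.0175] shift no rot [-0.0001 -0.0057  0.0185]
```

View pics/s4c.png

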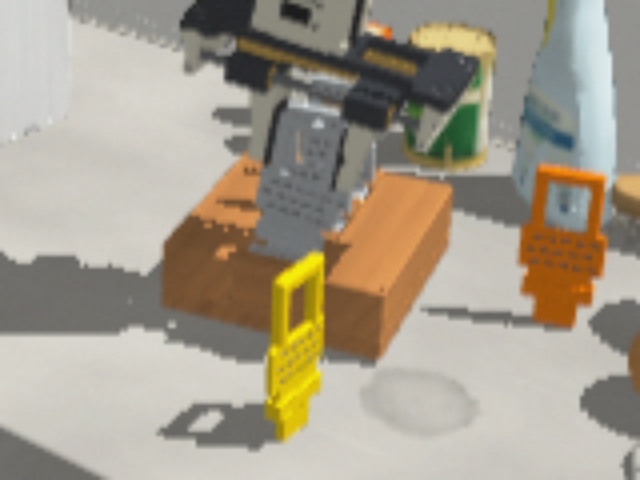

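Emit:
servo_tool --rows '[[[0, -0.0019, -0.0003], [-0.333, 0, 0], 1], [[0, -0.0019, -0.0003], [-0.333, 0, 0], 1], [[0, -0.0019, -0.0003], [-0.333, 0, 0], 1], [[0, -0.0019, -0.0003], [-0.333, 0, 0], 1], [[0, -0.0019, -0.0003], [-0.333, 0, 0], 1], [[0, -0.0019, -0.0003], [-0.333, 0, 0], 1], [[0, -0.0019, -0.0003], [-0.333, 0, 0], 1], [[0, -0.0019, -0.0003], [-0.333, 0, 0], 1], [[0, 0.0019, -0.0003], [0.333, 0, 0], 1], [[0, 0.0019, -0.0003], [0.333, 0, 0], 1], [[0, 0.0019, -0.0003], [0.333, 0, 0], 1], [[0, 0.0019, -0.0003], [0.333, 0, 0], 1], [[0, 0, 0], [0, 0, 0], 1], [[0, 0, -0.001], [0, 0, 0], 1], [[0, 0, -0.001], [0, 0, 0], 1], [[0, 0, -0.001], [0, 0, 0], 1], [[0, 0, 0], [0, 0, 0], 1]]'

```text
clock: 16.62
tool_pos: [0.4746, -0.2615, 0.1295]
orientation: [179.9, -0.1, 12.6]
force: [-0.5, 0.0, -1.1]
opening: 0.0481
```

Emit:
servo_tool --rows '[[[0, 0, -0.01], [0, 0, 0], 1], [[0, 0, -0.015], [0, 0, 0], 1], [[0, 0, -0.02], [0, 0, 0], 1], [[0, 0, -0.02], [0, 0, 0], 1], [[0, 0, -0.02], [0, 0, 0], 1], [[0, 0, -0.02], [0, 0, 0.3], 1], [[0, 0, -0.015], [0, 0, 0.6], 1], [[0, 0, 0], [0, 0, 0.6], 1], [[0, 0, 0], [0, 0, 0.6], 1], [[0, 0, 0], [0, 0, 0.6], 1], [[0, 0, 0], [0, 0, 0], 1]]'

```text
clock: 17.53
tool_pos: [0.4745, -0.2617, 0.25]
orientation: [180.0, -0.1, -3.8]
force: [-0.7, 0.1, -0.3]
opening: 0.0476
```

```bash
python3 - <<'E'
from h import *
delta(.462,.226,.25,-3.7)
E
```

```text
t 17.53 pos [ 0.4745 -0.2617  0.25  ] ori [ 1.7998e+02 -9.0000e-02 -3.8200e+00] F [-0.7  0.1 -0.3] open 0.0476
rot units (tool, first) [ 0.004 -0.015 -0.02 ] shift after rot [-0.0439 -0.4858 -0.    ] shift no rot [-4.490e-02 -4.857e-01 -3.000e-04]
```

Emit:
servo_tool --rows '[[[-0.002, -0.012, 0], [0, 0, 0], 1], [[-0.0023, -0.0265, 0], [0, 0, 0], 1], [[-0.0023, -0.0265, 0], [0, 0, 0], 1], [[-0.0023, -0.0265, 0], [0, 0, 0], 1], [[-0.0023, -0.0265, 0], [0, 0, 0], 1], [[-0.0023, -0.0265, 0], [0, 0, 0], 1], [[-0.0023, -0.0265, 0], [0, 0, 0], 1], [[-0.0023, -0.0265, 0], [0, 0, 0], 1], [[-0.0023, -0.0265, 0], [0, 0, 0], 1], [[-0.0023, -0.0265, 0], [0, 0, 0], 1], [[-0.0023, -0.0265, 0], [0, 0, 0], 1], [[-0.0023, -0.0265, 0], [0, 0, 0], 1], [[-0.0023, -0.0265, 0], [0, 0, 0], 1], [[-0.0023, -0.0265, 0], [0, 0, 0], 1], [[-0.0023, -0.0265, 0], [0, 0, 0], 1], [[-0.0023, -0.0265, 0], [0, 0, 0], 1], [[-0.0023, -0.0265, 0], [0, 0, 0], 1], [[-0.0023, -0.0265, 0], [0, 0, 0], 1], [[-0.0023, -0.0233, 0], [0, 0, 0], 1], [[0, 0, 0], [0, 0, 0], 1]]'

```text
clock: 19.2
tool_pos: [0.4618, 0.2295, 0.2491]
orientation: [-180.0, -0.0, -3.4]
force: [-0.2, 0.6, -1.2]
opening: 0.0478
```

```bash
python3 - <<'E'
from h import *
delta(.462,.226,.158,-3.7)
snap('wrist','w5.png'); c=cam('wrist'); np.savez('w5.npz',K=c[0],R=c[1],t=c[2])
im=snap('scene','s5.png'); cv2.imwrite('pics/s5c.png',cv2.resize(im[120:250,130:270,::-1],None,fx=4.4,fy=4.4,interpolation=cv2.INTER_CUBIC))
E
```

```text
t 19.2 pos [0.4618 0.2295 0.2491] ori [-1.7995e+02 -4.0000e-02 -3.4000e+00] F [-0.2  0.6 -1.2] open 0.0478
rot units (tool, first) [-0.008 -0.007  0.05 ] shift after rot [0.0004 0.0035 0.0911] shift no rot [0.0003 0.0036 0.0911]
```

View pics/w5.png

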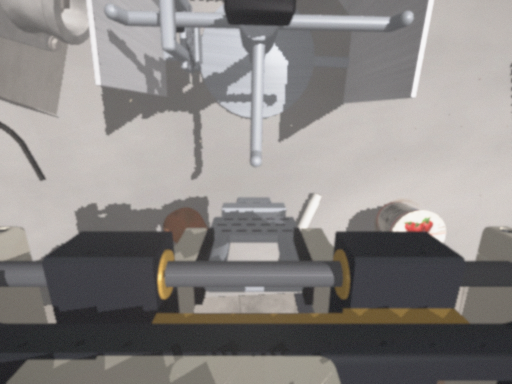

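View pics/s5c.png

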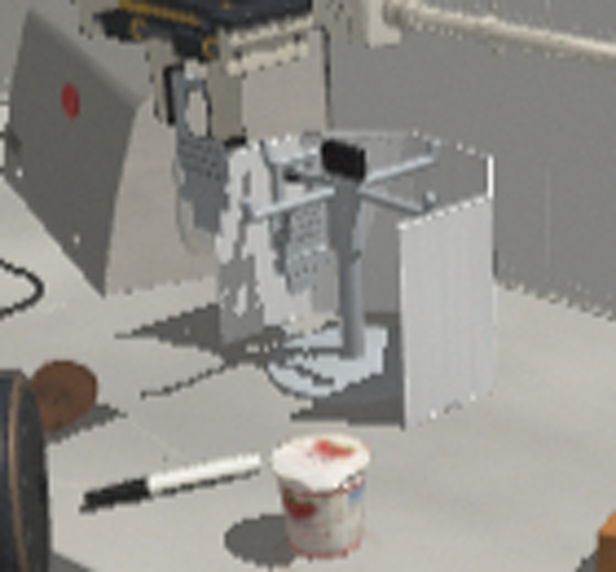

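```bash
python3 - <<'E'
from h import *
d=np.load('w5.npz'); c=(d['K'],d['R'],d['t'])
print('tip',onz(c,256.5,157,.184),'base',onz(c,259,50,.165),'L',onz(c,114,10,.184),'R',onz(c,408,18,.184))
E
```

```text
tip [0.50239315 0.22324892 0.184     ] base [0.58232687 0.21660652 0.165     ] L [0.60970702 0.31550785 0.184     ] R [0.59274377 0.11292992 0.184     ]
```

Emit:
servo_tool --rows '[[[0, 0.002, 0.015], [0, 0, 0.23], 1], [[0, 0.0013, 0.025], [0, 0, 0], 1], [[0, 0, 0.025], [0, 0, 0], 1], [[0, 0, 0.018], [0, 0, 0], 1], [[0, 0, 0.008], [0, 0, 0], 1], [[0, 0, 0], [0, 0, 0], 1], [[0, 0, 0], [0, 0, 0], 1]]'

```text
clock: 19.88
tool_pos: [0.4622, 0.2223, 0.1586]
orientation: [180.0, -0.0, -5.0]
force: [0.6, 0.5, -0.3]
opening: 0.0477
```

```bash
python3 - <<'E'
from h import *
delta(.538,.220,.158,-4.8)
snap('wrist','w6.png')
im=snap('scene','s6.png'); cv2.imwrite('pics/s6c.png',cv2.resize(im[120:250,130:270,::-1],None,fx=4.4,fy=4.4,interpolation=cv2.INTER_CUBIC))
E
```

```text
t 19.88 pos [0.4622 0.2223 0.1586] ori [ 1.80e+02 -3.00e-02 -5.04e+00] F [ 0.6  0.5 -0.3] open 0.0477
rot units (tool, first) [ 0.001 -0.005 -0.04 ] shift after rot [ 0.0757 -0.0041  0.0006] shift no rot [ 0.0757 -0.0044  0.0007]
```

View pics/w6.png

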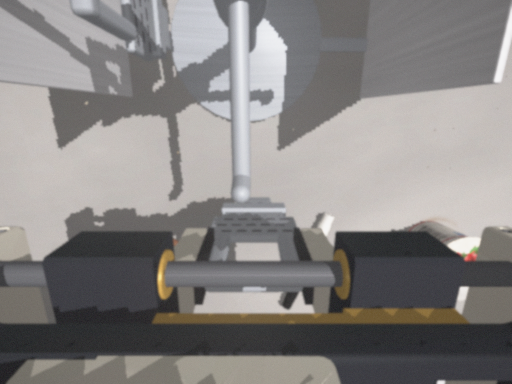

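View pics/s6c.png

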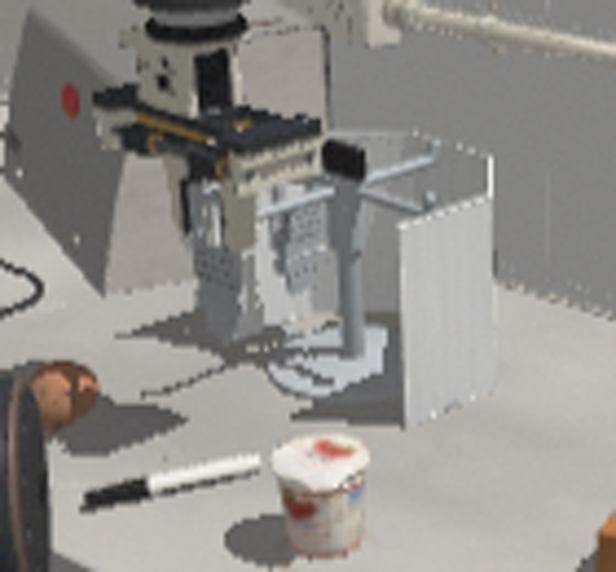

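Emit:
servo_tool --rows '[[[0, -0.0021, 0], [0, 0, 0], 1], [[0, -0.0021, 0], [0, 0, 0], 1], [[0, 0, 0], [0, 0, 0], 1], [[0.008, 0, 0], [0, 0, 0], 1], [[0.01, 0, 0], [0, 0, 0], 1], [[0.01, 0, 0], [0, 0, 0], 1], [[0.01, 0, 0], [0, 0, 0], 1], [[0.008, 0, 0], [0, 0, 0], 1], [[0, 0, 0], [0, 0, 0], 1]]'

```text
clock: 20.73
tool_pos: [0.5099, 0.2224, 0.1575]
orientation: [180.0, -0.0, -5.1]
force: [-0.1, 0.6, -1.2]
opening: 0.048
```

Emit:
servo_tool --rows '[[[0.009, 0, 0], [0, 0, 0], 1], [[0.01, 0, 0], [0, 0, 0], 1], [[0.008, 0, 0], [0, 0, 0], 1], [[0, 0, 0], [0, 0, 0], 1], [[0, 0, 0.006], [0, 0, 0], 1], [[0, 0, 0.006], [0, 0, 0], 1], [[0, 0, 0.004], [0, 0, 0], 1], [[0, 0, 0], [0, 0, 0], 1], [[0, 0, 0], [0, 0, 0], 1]]'

```text
clock: 21.48
tool_pos: [0.5345, 0.2201, 0.1415]
orientation: [180.0, 0.0, -5.0]
force: [0.3, 0.8, -0.6]
opening: 0.048
```

```bash
python3 - <<'E'
from h import *
delta(.538,.220,.137,-4.8)
snap('wrist','w7.png')
im=snap('scene','s7.png'); cv2.imwrite('pics/s7c.png',cv2.resize(im[120:250,130:270,::-1],None,fx=4.4,fy=4.4,interpolation=cv2.INTER_CUBIC))
E
```

```text
t 21.48 pos [0.5345 0.2201 0.1415] ori [ 1.7996e+02  4.0000e-02 -5.0400e+00] F [ 0.3  0.8 -0.6] open 0.048
rot units (tool, first) [ 0.007  0.006 -0.04 ] shift after rot [ 0.0035 -0.0002  0.0045] shift no rot [ 0.0035 -0.0002  0.0045]
```

View pics/w7.png

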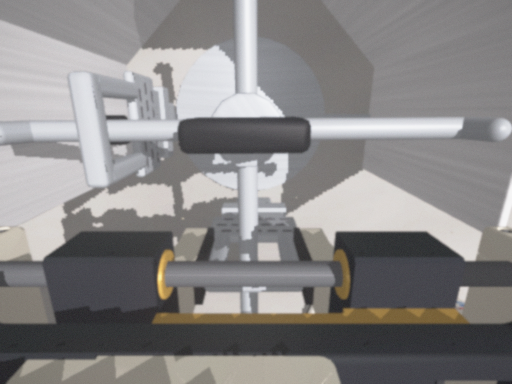

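View pics/s7c.png

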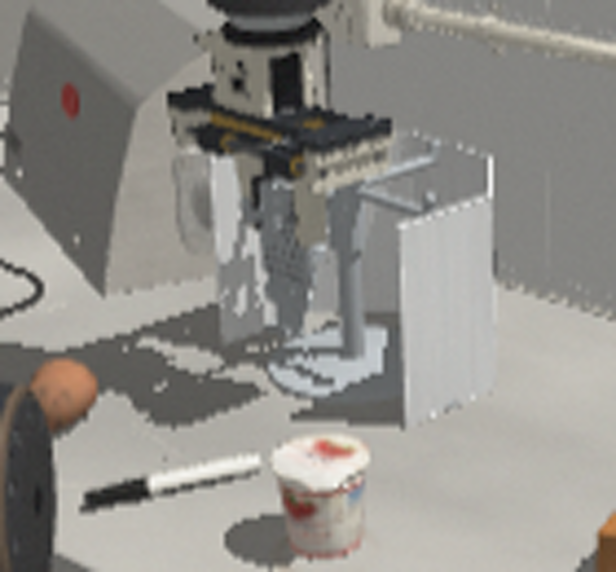

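Emit:
servo_tool --rows '[[[0.001, 0, 0.0015], [0, 0, 0], 1], [[0, 0, 0.0015], [0, 0, 0], 1], [[0, 0, 0.001], [0, 0, 0], 1], [[0, 0, 0], [0, 0, 0], 1]]'

```text
clock: 21.92
tool_pos: [0.5358, 0.2201, 0.1377]
orientation: [180.0, 0.0, -5.1]
force: [0.1, 0.2, -1.4]
opening: 0.0479
```

Emit:
servo_tool --rows '[[[0, 0, 0.001], [0, 0, 0], 1], [[0, 0, 0.001], [0, 0, 0], 1], [[0, 0, 0], [0, 0, 0], 1], [[0, 0, 0], [0, 0, 0], 1]]'

```text
clock: 22.25
tool_pos: [0.5361, 0.2202, 0.1372]
orientation: [-180.0, -0.0, -5.0]
force: [-4.4, -0.9, 7.8]
opening: 0.048
```

Emit:
servo_tool --rows '[[[0, 0, -0.0005], [0, 0, 0], 0.7], [[0, 0, 0], [0, 0, 0], 0.35], [[0, 0, 0], [0, 0, 0], 0.25], [[0, 0, 0], [0, 0, 0], 0.25], [[0, 0, 0], [0, 0, 0], 0.25], [[0, 0, -0.01], [0, 0, 0], 0.25], [[0, 0, -0.02], [0, 0, 0], 0.25], [[0, 0, -0.03], [0, 0, 0], 0.25], [[0, 0, -0.04], [0, 0, 0], 0.25], [[-0.0, 0, -0.04], [0, 0, 0], 0.3], [[-0.03, 0, 0], [0, 0, 0], 0.45], [[-0.02, 0, 0], [0, 0, 0], 0.45], [[0, 0, 0], [0, 0, 0], 0.45]]'

```text
clock: 23.33
tool_pos: [0.4839, 0.2246, 0.2785]
orientation: [-179.8, -0.1, -5.0]
force: [-0.6, -1.0, -0.7]
opening: 0.0498
```

```bash
python3 - <<'E'
from h import *
delta(.603,.217,.30,85)
snap('wrist','w8.png'); c=cam('wrist'); np.savez('w8.npz',K=c[0],R=c[1],t=c[2])
im=snap('scene','s8.png'); cv2.imwrite('pics/s8c.png',cv2.resize(im[120:250,130:270,::-1],None,fx=4.4,fy=4.4,interpolation=cv2.INTER_CUBIC))
E
```

```text
t 23.33 pos [0.4839 0.2246 0.2785] ori [-1.7985e+02 -7.0000e-02 -5.0300e+00] F [-0.6 -1.  -0.7] open 0.0498
rot units (tool, first) [-1.1000e-02 -2.9000e-02 -1.5005e+01] shift after rot [ 0.0028  0.1193 -0.0215] shift no rot [ 0.1193 -0.003  -0.0213]
```

View pics/w8.png

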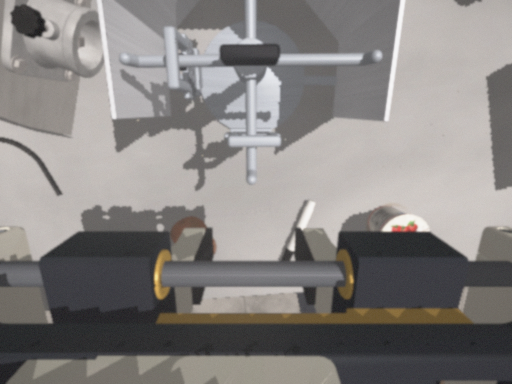

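View pics/s8c.png

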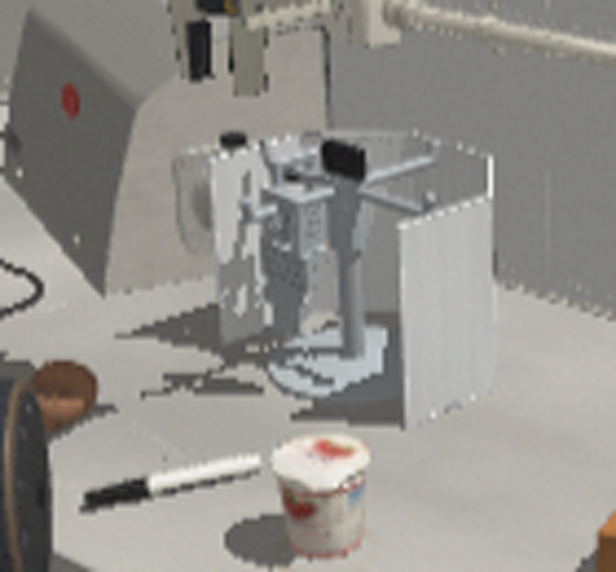

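```bash
python3 - <<'E'
from h import *
o=telemetry.get_obs(); print(o['joint_pos'].round(1))
d=np.load('w8.npz'); c=(d['K'],d['R'],d['t'])
im=cv2.imread('pics/w8.png'); m=((im.max(2)<60)).astype(np.uint8)*255; k=np.zeros_like(m); k[36:75,212:288]=1; m=m*k
ct=max(cv2.findContours(m,0,1)[0],key=cv2.contourArea); r=cv2.minAreaRect(ct); print(r,onz(c,*r[0],.2))
a,b=onz(c,123,60,.184),onz(c,377,57,.184); print(a,b,np.degrees(np.arctan2(*(a-b)[1::-1])),(a+b)/2)
E
```

```text
[ 45.8   5.5 -12.3   0.  -72.1  39.2]
((249.5, 61.0), (6.0, 53.0), 90.0) [0.59759292 0.21824661 0.2       ]
[0.60983217 0.32107415 0.184     ] [0.59398576 0.11482311 0.184     ] 85.60655622037187 [0.60190896 0.21794863 0.184     ]
```

Emit:
servo_tool --rows '[[[0, 0, -0.01], [0, 0, -0.5], 0.45], [[0, 0, -0.01], [0, 0, -1], 0.45], [[0, 0, 0], [0, 0, -1], 0.45], [[0, 0, 0], [0, 0, -1], 0.45], [[0, 0, 0], [0, 0, -1], 0.45], [[0, 0, 0], [0, 0, -1], 0.45], [[0, 0, 0], [0, 0, -1], 0.45], [[0, 0, 0], [0, 0, -1], 0.45], [[0, 0, 0], [0, 0, -1], 0.45], [[0, 0, 0], [0, 0, -1], 0.45], [[0, 0, 0], [0, 0, -1], 0.45], [[0, 0, 0], [0, 0, -1], 0.45], [[0, 0, 0], [0, 0, -1], 0.45], [[0, 0, 0], [0, 0, -1], 0.45], [[0, 0, 0], [0, 0, -1], 0.45], [[0, 0, 0], [0, 0, -0.6], 0.45], [[0, 0, 0], [0, 0, 0], 0.45], [[0, 0, 0], [0, 0, 0], 0.45]]'

```text
clock: 24.93
tool_pos: [0.4866, 0.2245, 0.2962]
orientation: [-180.0, 0.0, 85.4]
force: [0.0, 0.1, -0.9]
opening: 0.0484
```

```bash
python3 - <<'E'
from h import *
delta(.602,.2175,.181,85.4)
E
```

```text
t 24.93 pos [0.4866 0.2245 0.2962] ori [-1.7998e+02  4.0000e-02  8.5390e+01] F [ 0.   0.1 -0.9] open 0.0484
rot units (tool, first) [-0.003  0.006 -0.001] shift after rot [0.0023 0.1156 0.1152] shift no rot [0.0024 0.1156 0.1152]
```

Emit:
servo_tool --rows '[[[0.0012, 0.02, 0], [0, 0, 0], 0.45], [[0.0011, 0.03, 0], [0, 0, 0], 0.45], [[0, 0.03, 0], [0, 0, 0], 0.45], [[0, 0.025, 0], [0, 0, 0], 0.45], [[0, 0.0106, 0], [0, 0, 0], 0.45], [[0, 0, 0.005], [0, 0, 0], 0.45], [[0, 0, 0.03], [0, 0, 0], 0.45], [[0, 0, 0.03], [0, 0, 0], 0.45], [[0, 0, 0.03], [0, 0, 0], 0.45], [[0, 0, 0.015], [0, 0, 0], 0.45], [[0, 0, 0.005], [0, 0, 0], 0.45], [[0, 0, 0], [0, 0, 0], 0.45], [[0, 0, 0], [0, 0, 0], 0.6], [[0, 0, 0], [0, 0, 0], 0.85], [[0, 0, 0], [0, 0, 0], 1], [[0, 0, 0], [0, 0, 0], 1], [[0, 0, 0], [0, 0, 0], 1], [[0, 0, 0], [0, 0, 0], 1]]'

```text
clock: 26.43
tool_pos: [0.6025, 0.218, 0.1821]
orientation: [179.9, -0.1, 85.5]
force: [22.3, -5.0, -14.4]
opening: 0.0137
```

Emit:
servo_tool --rows '[[[0, 0.001, 0], [0, 0, 0], 1], [[0, 0.001, 0], [0, 0, 0], 1], [[0, 0, 0], [0, 0, 0], 1]]'

```text
clock: 26.68
tool_pos: [0.6035, 0.2179, 0.182]
orientation: [180.0, -0.0, 85.5]
force: [-3.0, 0.8, 3.7]
opening: 0.0119
```

Emit:
servo_tool --rows '[[[0, 0, 0], [0, 0, 0.2], 1], [[0, 0, 0], [0, 0, 0.4], 1], [[0, 0, 0], [0, 0, 0.6], 1], [[0, 0, 0], [0, 0, 0.6], 1], [[0, 0, 0], [0, 0, 0.6], 1], [[0, 0, 0], [0, 0, 0.6], 1], [[0, 0, 0], [0, 0, 0.6], 1], [[0, 0, 0], [0, 0, 0.6], 1], [[0, 0, 0], [0, 0, 0.6], 1], [[0, 0, 0], [0, 0, 0.6], 1], [[0, 0, 0], [0, 0, 0.6], 1], [[0, 0, 0], [0, 0, 0.6], 1], [[0, 0, 0], [0, 0, 0.6], 1], [[0, 0, 0], [0, 0, 0.6], 1]]'

```text
clock: 27.85
tool_pos: [0.6038, 0.2177, 0.182]
orientation: [180.0, -0.0, 38.5]
force: [-1.3, 0.4, 4.7]
opening: 0.0117
```

Emit:
servo_tool --rows '[[[0, 0, 0], [0, 0, 0.6], 1], [[0, 0, 0], [0, 0, 0.6], 1], [[0, 0, 0], [0, 0, 0.6], 1], [[0, 0, 0], [0, 0, 0.6], 1], [[0, 0, 0], [0, 0, 0.6], 1], [[0, 0, 0], [0, 0, 0.6], 1], [[0, 0, 0], [0, 0, 0.6], 1], [[0, 0, 0], [0, 0, 0.6], 1], [[0, 0, 0], [0, 0, 0.6], 1], [[0, 0, 0], [0, 0, 0.6], 1], [[0, 0, 0], [0, 0, 0.6], 1], [[0, 0, 0], [0, 0, 0.4], 1], [[0, 0, 0], [0, 0, 0.2], 1], [[0, 0, 0], [0, 0, 0], 1], [[0, 0, 0], [0, 0, 0], 1]]'

```text
clock: 29.1
tool_pos: [0.6039, 0.2174, 0.182]
orientation: [180.0, -0.0, -4.5]
force: [-0.1, -1.8, 5.8]
opening: 0.012
```

Emit:
servo_tool --rows '[[[0, 0, 0], [0, 0, 0], 0.8], [[0, 0, 0], [0, 0, 0], 0.5], [[0, 0, 0], [0, 0, 0], 0.45], [[0, 0, 0], [0, 0, 0], 0.45], [[0, 0, -0.02], [0, 0, 0], 0.45], [[0, 0, -0.03], [0, 0, 0], 0.45], [[0, 0, -0.035], [0, 0, -0.4], 0.45], [[0, 0, -0.02], [0, 0, -0.8], 0.3], [[0, 0, 0], [0, 0, -0.8], 0.1], [[0, 0, 0], [0, 0, -0.83], 0], [[0, 0, 0], [0, 0, 0], 0], [[0, 0, 0], [0, 0, 0], 0]]'

```text
clock: 30.1
tool_pos: [0.6034, 0.2178, 0.286]
orientation: [180.0, 0.0, 12.4]
force: [-1.7, 0.2, -0.3]
opening: 0.0759
```

```bash
python3 - <<'E'
from h import *
delta(.48,-.248,.265,12.5)
E
```

```text
t 30.1 pos [0.6034 0.2178 0.286 ] ori [1.800e+02 3.000e-02 1.238e+01] F [-1.7  0.2 -0.3] open 0.0759
rot units (tool, first) [ 0.001  0.006 -0.021] shift after rot [-0.2213  0.428   0.021 ] shift no rot [-0.2203  0.4285  0.0212]
```

Emit:
servo_tool --rows '[[[-0.0073, 0.014, 0], [0, 0, 0], 0], [[-0.014, 0.027, 0.0014], [0, 0, 0], 0], [[-0.014, 0.027, 0.0014], [0, 0, 0], 0], [[-0.014, 0.027, 0.0014], [0, 0, 0], 0], [[-0.014, 0.027, 0.0014], [0, 0, 0], 0], [[-0.014, 0.027, 0.0014], [0, 0, 0], 0], [[-0.014, 0.027, 0.0014], [0, 0, 0], 0], [[-0.014, 0.027, 0.0014], [0, 0, 0], 0], [[-0.014, 0.027, 0.0014], [0, 0, 0], 0], [[-0.014, 0.027, 0.0014], [0, 0, 0], 0], [[-0.014, 0.027, 0.0014], [0, 0, 0], 0], [[-0.014, 0.027, 0.0014], [0, 0, 0], 0], [[-0.014, 0.027, 0.0014], [0, 0, 0], 0], [[-0.014, 0.027, 0.0014], [0, 0, 0], 0], [[-0.014, 0.027, 0.0014], [0, 0, 0], 0], [[-0.014, 0.027, 0.0014], [0, 0, 0], 0], [[-0.0035, 0.009, 0], [0, 0, 0], 0], [[0, 0, 0], [0, 0, 0], 0], [[0, 0, 0], [0, 0, 0], 0]]'

```text
clock: 31.68
tool_pos: [0.4803, -0.2484, 0.2651]
orientation: [-180.0, 0.0, 12.3]
force: [-0.2, -0.4, 1.0]
opening: 0.0876
```

```bash
python3 - <<'E'
from h import *
delta(.527,-.249,.104,12.5)
im=snap('wrist','w9.png'); c=cam('wrist'); np.savez('w9.npz',K=c[0],R=c[1],t=c[2])
t=snap('top','t9.png')
cv2.imwrite('pics/t9c.png',cv2.resize(t[120:245,110:365,::-1],None,fx=3.1,fy=3.1,interpolation=cv2.INTER_CUBIC))
for p in [(.527,-.249,.148),(.58,-.2365,.148)]: print(proj(c,p))
E
```

```text
t 31.68 pos [ 0.4803 -0.2484  0.2651] ori [-1.7998e+02  3.0000e-02  1.2330e+01] F [-0.2 -0.4  1. ] open 0.0876
rot units (tool, first) [-0.003  0.005 -0.028] shift after rot [0.0454 0.0107 0.1611] shift no rot [0.0456 0.0106 0.161 ]
[265.50957672 144.34627719]
[265.34794695  83.92625821]
```

View pics/w9.png

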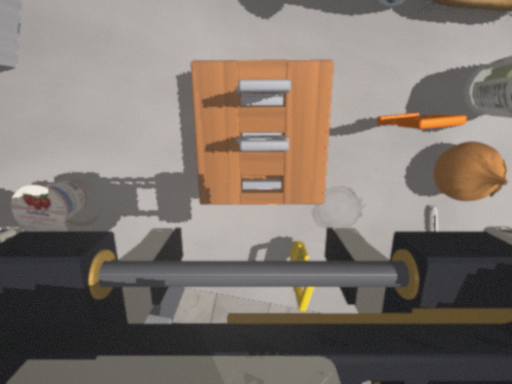

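View pics/t9c.png

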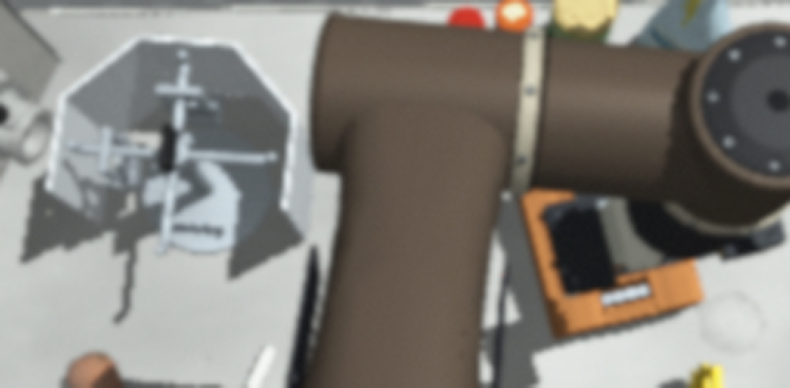

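```bash
python3 - <<'E'
from h import *
d=np.load('w9.npz'); c=(d['K'],d['R'],d['t'])
im=cv2.imread('pics/w9.png')
cv2.imwrite('pics/w9c.png',cv2.resize(im[50:215,180:350],None,fx=3.5,fy=3.5,interpolation=cv2.INTER_CUBIC))
for a,b in [((238,87),(291,86)),((238.5,145),(289,144))]:
    p,q=onz(c,*a,.148),onz(c,*b,.148); v=p-q; print(((p+q)/2).round(4),np.linalg.norm(v).round(4),np.degrees(np.arctan2(v[1],v[0])).round(1))
E
```

```text
[ 0.5777 -0.2362  0.148 ] 0.0483 103.4
[ 0.5265 -0.2474  0.148 ] 0.0487 103.5
```

View pics/w9c.png

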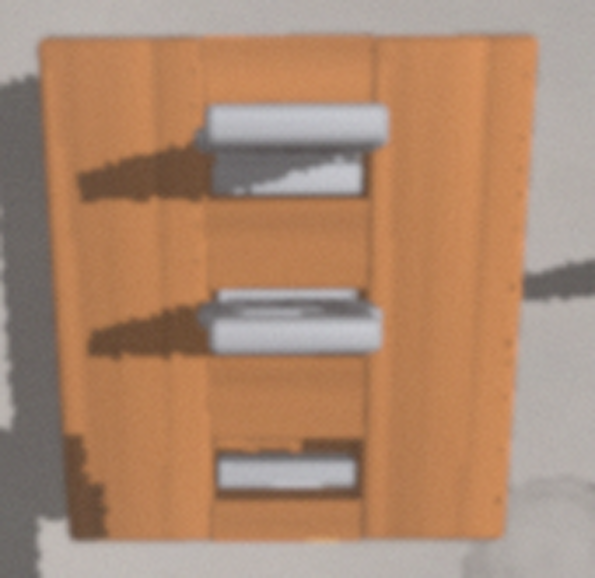

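Emit:
servo_tool --rows '[[[0.015, 0.004, 0.02], [0, 0, -0.03], 0], [[0.015, 0.004, 0.03], [0, 0, 0], 0], [[0.0152, 0.0026, 0.03], [0, 0, 0], 0], [[0, 0, 0.03], [0, 0, 0], 0], [[0, 0, 0.025], [0, 0, 0], 0], [[0, 0, 0.015], [0, 0, 0], 0], [[0, 0, 0.0105], [0, 0, 0], 0], [[0, 0, 0], [0, 0, 0], 0], [[0, 0, 0], [0, 0, 0], 0]]'

```text
clock: 32.53
tool_pos: [0.5277, -0.2478, 0.1052]
orientation: [180.0, 0.0, 12.8]
force: [0.1, -0.8, 0.1]
opening: 0.0874
```

```bash
python3 - <<'E'
from h import *
delta(.5268,-.249,.105,12.5)
snap('wrist','w10.png')
E
```

```text
t 32.53 pos [ 0.5277 -0.2478  0.1052] ori [1.7999e+02 1.0000e-02 1.2760e+01] F [ 0.1 -0.8  0.1] open 0.0874
rot units (tool, first) [0.002 0.002 0.043] shift after rot [-0.0012  0.0009  0.0002] shift no rot [-0.0012  0.0009  0.0002]
```

View pics/w10.png

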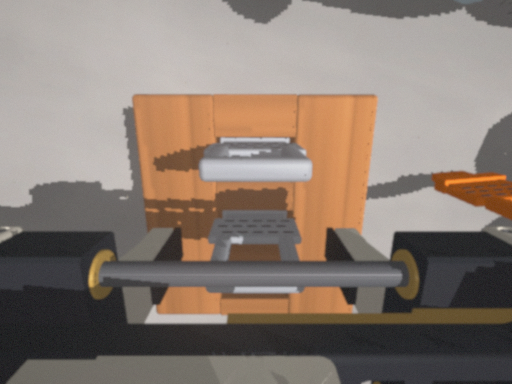

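Emit:
servo_tool --rows '[[[-0.001, 0.0008, 0], [0, 0, 0.04], 0], [[0, 0, 0], [0, 0, 0], 0.3], [[0, 0, 0], [0, 0, 0], 0.7], [[0, 0, 0], [0, 0, 0], 1], [[0, 0, 0], [0, 0, 0], 1], [[0, 0, 0], [0, 0, 0], 1], [[0, 0, 0], [0, 0, 0], 1], [[0, 0, 0], [0, 0, 0], 1]]'

```text
clock: 33.25
tool_pos: [0.5263, -0.2491, 0.105]
orientation: [-180.0, 0.0, 12.5]
force: [-1.2, 2.7, 1.9]
opening: 0.0476
```

Emit:
servo_tool --rows '[[[0, 0.0019, -0.0002], [0.333, 0, 0], 1], [[0, 0.0019, -0.0002], [0.333, 0, 0], 1], [[0, 0.0019, -0.0002], [0.333, 0, 0], 1], [[0, 0.0019, -0.0002], [0.333, 0, 0], 1], [[0, 0, 0], [0, 0, 0], 1]]'

```text
clock: 33.67
tool_pos: [0.5281, -0.2573, 0.1057]
orientation: [-171.8, 0.0, 12.4]
force: [-1.9, 4.3, 8.2]
opening: 0.0477
```

Emit:
servo_tool --rows '[[[0, -0.0019, -0.0003], [-0.333, 0, 0], 1], [[0, -0.0019, -0.0003], [-0.333, 0, 0], 1], [[0, -0.0019, -0.0003], [-0.333, 0, 0], 1], [[0, -0.0019, -0.0003], [-0.333, 0, 0], 1], [[0, -0.0019, -0.0003], [-0.333, 0, 0], 1], [[0, -0.0019, -0.0003], [-0.333, 0, 0], 1], [[0, -0.0019, -0.0003], [-0.333, 0, 0], 1], [[0, -0.0019, -0.0003], [-0.333, 0, 0], 1], [[0, 0, 0], [0, 0, 0], 1], [[0, 0.0019, -0.0003], [0.333, 0, 0], 1], [[0, 0.0019, -0.0003], [0.333, 0, 0], 1], [[0, 0.0019, -0.0003], [0.333, 0, 0], 1], [[0, 0.0019, -0.0003], [0.333, 0, 0], 1], [[0, 0.0019, -0.0003], [0.333, 0, 0], 1], [[0, 0.0019, -0.0003], [0.333, 0, 0], 1], [[0, 0.0019, -0.0003], [0.333, 0, 0], 1], [[0, 0.0019, -0.0003], [0.333, 0, 0], 1], [[0, 0, 0], [0, 0, 0], 1]]'

```text
clock: 35.17
tool_pos: [0.5277, -0.2565, 0.1092]
orientation: [-171.7, 0.1, 12.4]
force: [0.7, 5.6, -3.6]
opening: 0.0474
```

Emit:
servo_tool --rows '[[[0, -0.0019, -0.0003], [-0.333, 0, 0], 1], [[0, -0.0019, -0.0003], [-0.333, 0, 0], 1], [[0, -0.0019, -0.0003], [-0.333, 0, 0], 1], [[0, -0.0019, -0.0003], [-0.333, 0, 0], 1], [[0, -0.0019, -0.0003], [-0.333, 0, 0], 1], [[0, -0.0019, -0.0003], [-0.333, 0, 0], 1], [[0, -0.0019, -0.0003], [-0.333, 0, 0], 1], [[0, -0.0019, -0.0003], [-0.333, 0, 0], 1], [[0, 0, 0], [0, 0, 0], 1], [[0, 0.0019, -0.0003], [0.333, 0, 0], 1], [[0, 0.0019, -0.0003], [0.333, 0, 0], 1], [[0, 0.0019, -0.0003], [0.333, 0, 0], 1], [[0, 0.0019, -0.0003], [0.333, 0, 0], 1], [[0, 0.0019, -0.0003], [0.333, 0, 0], 1], [[0, 0.0019, -0.0003], [0.333, 0, 0], 1], [[0, 0.0019, -0.0003], [0.333, 0, 0], 1], [[0, 0.0019, -0.0003], [0.333, 0, 0], 1], [[0, 0, 0], [0, 0, 0], 1]]'

```text
clock: 36.67
tool_pos: [0.5275, -0.2567, 0.115]
orientation: [-171.7, 0.1, 12.4]
force: [-1.1, 5.9, -4.6]
opening: 0.0477
```

Emit:
servo_tool --rows '[[[0, -0.0019, -0.0003], [-0.333, 0, 0], 1], [[0, -0.0019, -0.0003], [-0.333, 0, 0], 1], [[0, -0.0019, -0.0003], [-0.333, 0, 0], 1], [[0, -0.0019, -0.0003], [-0.333, 0, 0], 1], [[0, -0.0019, -0.0003], [-0.333, 0, 0], 1], [[0, -0.0019, -0.0003], [-0.333, 0, 0], 1], [[0, -0.0019, -0.0003], [-0.333, 0, 0], 1], [[0, -0.0019, -0.0003], [-0.333, 0, 0], 1], [[0, 0, 0], [0, 0, 0], 1], [[0, 0.0019, -0.0003], [0.333, 0, 0], 1], [[0, 0.0019, -0.0003], [0.333, 0, 0], 1], [[0, 0.0019, -0.0003], [0.333, 0, 0], 1], [[0, 0.0019, -0.0003], [0.333, 0, 0], 1], [[0, 0.0019, -0.0003], [0.333, 0, 0], 1], [[0, 0.0019, -0.0003], [0.333, 0, 0], 1], [[0, 0.0019, -0.0003], [0.333, 0, 0], 1], [[0, 0.0019, -0.0003], [0.333, 0, 0], 1], [[0, 0, 0], [0, 0, 0], 1]]'

```text
clock: 38.17
tool_pos: [0.5282, -0.2574, 0.1216]
orientation: [-171.8, -0.0, 12.4]
force: [-3.2, 5.0, 1.7]
opening: 0.0477
```

Emit:
servo_tool --rows '[[[0, -0.0019, -0.0003], [-0.333, 0, 0], 1], [[0, -0.0019, -0.0003], [-0.333, 0, 0], 1], [[0, -0.0019, -0.0003], [-0.333, 0, 0], 1], [[0, -0.0019, -0.0003], [-0.333, 0, 0], 1], [[0, -0.0019, -0.0003], [-0.333, 0, 0], 1], [[0, -0.0019, -0.0003], [-0.333, 0, 0], 1], [[0, -0.0019, -0.0003], [-0.333, 0, 0], 1], [[0, -0.0019, -0.0003], [-0.333, 0, 0], 1], [[0, 0.0019, -0.0003], [0.333, 0, 0], 1], [[0, 0.0019, -0.0003], [0.333, 0, 0], 1], [[0, 0.0019, -0.0003], [0.333, 0, 0], 1], [[0, 0.0019, -0.0003], [0.333, 0, 0], 1], [[0, 0, 0], [0, 0, 0], 1], [[0, 0, -0.001], [0, 0, 0], 1], [[0, 0, -0.001], [0, 0, 0], 1], [[0, 0, -0.001], [0, 0, 0], 1], [[0, 0, 0], [0, 0, 0], 1]]'

```text
clock: 39.58
tool_pos: [0.5268, -0.249, 0.1293]
orientation: [179.9, -0.1, 12.5]
force: [-0.7, -0.3, -1.2]
opening: 0.0477
```

Emit:
servo_tool --rows '[[[0, 0, -0.01], [0, 0, 0], 1], [[0, 0, -0.015], [0, 0, 0], 1], [[0, 0, -0.02], [0, 0, 0], 1], [[0, 0, -0.02], [0, 0, 0], 1], [[0, 0, -0.02], [0, 0, 0], 1], [[0, 0, -0.02], [0, 0, 0], 1], [[0, 0, -0.017], [0, 0, 0.3], 1], [[0, 0, 0], [0, 0, 0.65], 1], [[0, 0, 0], [0, 0, 0.7], 1], [[0, 0, 0], [0, 0, 0.7], 1], [[0, 0, 0], [0, 0, 0.5], 1], [[0, 0, 0], [0, 0, 0], 1], [[0, 0, 0], [0, 0, 0], 1]]'

```text
clock: 40.67
tool_pos: [0.5264, -0.2493, 0.2514]
orientation: [180.0, -0.0, -4.5]
force: [-0.2, -0.5, -0.8]
opening: 0.0478
```

```bash
python3 - <<'E'
from h import *
delta(.463,.2265,.25,-4.6)
E
```

```text
t 40.67 pos [ 0.5264 -0.2493  0.2514] ori [ 1.7998e+02 -3.0000e-02 -4.5200e+00] F [-0.2 -0.5 -0.8] open 0.0478
rot units (tool, first) [ 0.003 -0.006  0.013] shift after rot [-0.1014 -0.4692  0.0014] shift no rot [-0.1007 -0.4693  0.0012]
```

Emit:
servo_tool --rows '[[[-0.0056, -0.012, 0], [0, 0, 0], 1], [[-0.00563, -0.0269, 0], [0, 0, 0], 1], [[-0.00563, -0.0269, 0], [0, 0, 0], 1], [[-0.00563, -0.0269, 0], [0, 0, 0], 1], [[-0.00563, -0.0269, 0], [0, 0, 0], 1], [[-0.00563, -0.0269, 0], [0, 0, 0], 1], [[-0.00563, -0.0269, 0], [0, 0, 0], 1], [[-0.00563, -0.0269, 0], [0, 0, 0], 1], [[-0.00563, -0.0269, 0], [0, 0, 0], 1], [[-0.00563, -0.0269, 0], [0, 0, 0], 1], [[-0.00563, -0.0269, 0], [0, 0, 0], 1], [[-0.00563, -0.0269, 0], [0, 0, 0], 1], [[-0.00563, -0.0269, 0], [0, 0, 0], 1], [[-0.00563, -0.0269, 0], [0, 0, 0], 1], [[-0.00563, -0.0269, 0], [0, 0, 0], 1], [[-0.00563, -0.0269, 0], [0, 0, 0], 1], [[-0.00563, -0.0269, 0], [0, 0, 0], 1], [[-0.00563, -0.0269, 0], [0, 0, 0], 1], [[0, 0, 0], [0, 0, 0], 1], [[0, 0, 0], [0, 0, 0], 1]]'

```text
clock: 42.33
tool_pos: [0.4626, 0.2279, 0.2508]
orientation: [180.0, 0.0, -4.4]
force: [-0.2, -0.5, -1.7]
opening: 0.0474
```

Emit:
servo_tool --rows '[[[0, 0, 0.012], [0, 0, 0], 1], [[0, 0, 0.02], [0, 0, 0], 1], [[0, 0, 0.025], [0, 0, 0], 1], [[0, 0, 0.02], [0, 0, 0], 1], [[0, 0, 0.013], [0, 0, 0], 1], [[0, 0, 0], [0, 0, 0], 1], [[0, 0, 0], [0, 0, 0], 1], [[0, 0, 0], [0, 0, 0], 1]]'

```text
clock: 43.0
tool_pos: [0.464, 0.2266, 0.162]
orientation: [-180.0, -0.1, -4.6]
force: [-0.3, 0.7, -0.5]
opening: 0.0479
```

```bash
python3 - <<'E'
from h import *
delta(.463,.2265,.158,-4.6)
im=snap('wrist','w11.png');c=cam('wrist')
print(proj(c,[.5024,.2232,.184]))
E
```

```text
t 43.0 pos [0.464  0.2266 0.162 ] ori [-1.7995e+02 -7.0000e-02 -4.6300e+00] F [-0.3  0.7 -0.5] open 0.0479
rot units (tool, first) [-0.008 -0.012 -0.004] shift after rot [-0.001   0.0002  0.004 ] shift no rot [-0.001   0.0002  0.004 ]
[254.66053988 189.41348655]
```

View pics/w11.png

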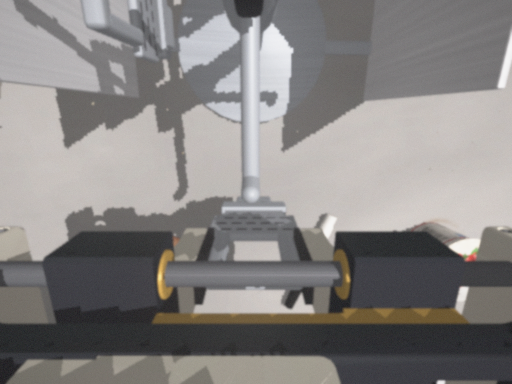

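Emit:
servo_tool --rows '[[[0, -0.001, 0.002], [0, 0, 0], 1], [[0, 0, 0.002], [0, 0, 0], 1], [[0, 0, 0], [0, 0, 0], 1], [[0.008, 0, 0], [0, 0, 0], 1], [[0.01, 0, 0], [0, 0, 0], 1], [[0.01, 0, 0], [0, 0, 0], 1], [[0.01, 0, 0], [0, 0, 0], 1], [[0.01, 0, 0], [0, 0, 0], 1], [[0, 0, 0], [0, 0, 0], 1]]'

```text
clock: 43.8
tool_pos: [0.5135, 0.2235, 0.1564]
orientation: [180.0, -0.0, -4.7]
force: [0.5, 0.0, -1.9]
opening: 0.0479
```

Emit:
servo_tool --rows '[[[0.01, 0, 0], [0, 0, 0], 1], [[0.01, 0, 0], [0, 0, 0], 1], [[0, 0, 0], [0, 0, 0], 1], [[0, 0, 0.006], [0, 0, 0], 1], [[0, 0, 0.006], [0, 0, 0], 1], [[0, 0, 0.004], [0, 0, 0], 1], [[0, 0, 0], [0, 0, 0], 1], [[0, 0, 0.0015], [0, 0, 0], 1], [[0, 0, 0.001], [0, 0, 0], 1], [[0, 0, 0], [0, 0, 0], 1]]'

```text
clock: 44.63
tool_pos: [0.5311, 0.2222, 0.1382]
orientation: [-180.0, -0.0, -4.6]
force: [-0.5, -0.2, -0.7]
opening: 0.0479
```

```bash
python3 - <<'E'
from h import *
delta(.532,.2265,.137,-4.6)
im=snap('wrist','w12.png')
E
```

```text
t 44.63 pos [0.5311 0.2222 0.1382] ori [-179.99   -0.     -4.63] F [-0.5 -0.2 -0.7] open 0.0479
rot units (tool, first) [-0.001 -0.    -0.004] shift after rot [ 0.0005 -0.0043  0.0012] shift no rot [ 0.0005 -0.0043  0.0013]
```

View pics/w12.png

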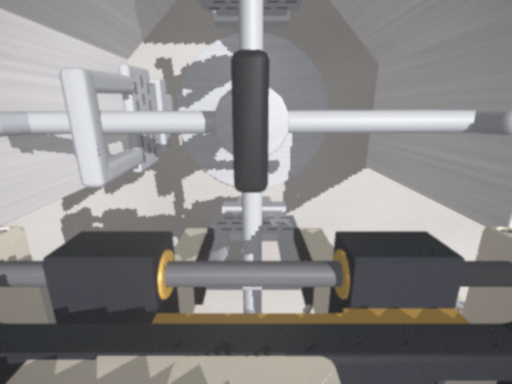

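Threaded, arm through the eye. Lower to contact and release.

Emit:
servo_tool --rows '[[[0, 0, 0.001], [0, 0, 0], 1], [[0, 0, 0.001], [0, 0, 0], 1], [[0, 0, 0], [0, 0, 0], 1], [[0, 0, 0], [0, 0, 0], 1]]'

```text
clock: 45.02
tool_pos: [0.5315, 0.2223, 0.1372]
orientation: [-180.0, -0.1, -4.6]
force: [-2.6, -0.3, 5.1]
opening: 0.0481
```

Emit:
servo_tool --rows '[[[0, 0, 0], [0, 0, 0], 0.7], [[0, 0, 0], [0, 0, 0], 0.35], [[0, 0, 0], [0, 0, 0], 0.25], [[0, 0, 0], [0, 0, 0], 0.25], [[0, 0, 0], [0, 0, 0], 0.25], [[0, 0, -0.01], [0, 0, 0], 0.25], [[0, 0, -0.02], [0, 0, 0], 0.25], [[0, 0, -0.03], [0, 0, 0], 0.25], [[0, 0, -0.04], [0, 0, 0], 0.25], [[0, 0, -0.04], [0, 0, 0], 0.3], [[0, 0, -0.01], [0, 0, 0], 0.45], [[-0.02, 0, 0], [0, 0, 0], 0.45], [[-0.025, 0, 0], [0, 0, 0], 0.45], [[0, 0, 0], [0, 0, 0], 0.45], [[0, 0, 0], [0, 0, 0], 0.45]]'

```text
clock: 46.27
tool_pos: [0.4859, 0.2258, 0.2875]
orientation: [-179.9, -0.1, -4.6]
force: [-0.1, -0.2, -0.1]
opening: 0.0484
```

```bash
python3 - <<'E'
from h import *
delta(.6035,.2175,.29,-4.6)
im=snap('wrist','w13.png');c=cam('wrist')
im=snap('scene','s13.png'); cv2.imwrite('pics/s13c.png',cv2.resize(im[120:250,130:270,::-1],None,fx=4.4,fy=4.4,interpolation=cv2.INTER_CUBIC))
E
```

```text
t 46.27 pos [0.4859 0.2258 0.2875] ori [-1.7992e+02 -8.0000e-02 -4.5700e+00] F [-0.1 -0.2 -0.1] open 0.0484
rot units (tool, first) [-0.014 -0.013  0.005] shift after rot [ 0.1179 -0.0011 -0.0025] shift no rot [ 0.1179 -0.0011 -0.0023]
```

View pics/w13.png

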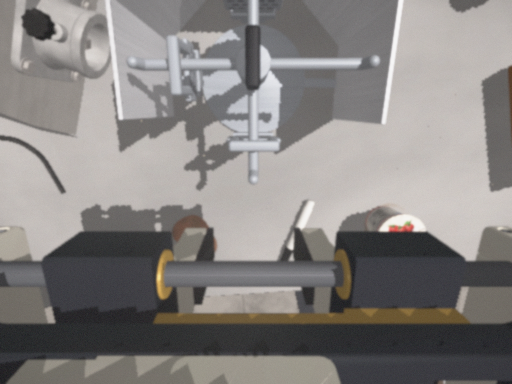

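View pics/s13c.png

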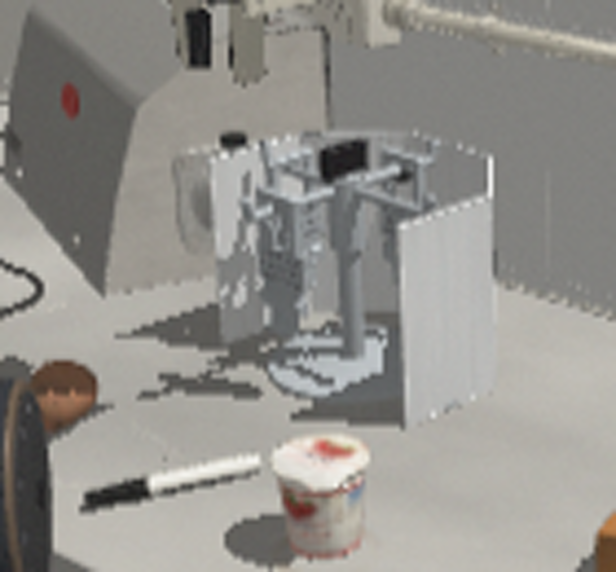

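Emit:
servo_tool --rows '[[[0.02, 0, 0], [0, 0, 0], 0.45], [[0.03, 0, 0], [0, 0, 0], 0.45], [[0.03, 0, 0], [0, 0, 0], 0.45], [[0.025, -0.0005, 0], [0, 0, 0], 0.45], [[0.0129, -0.0006, 0], [0, 0, 0], 0.45], [[0, 0, 0], [0, 0, 0], 0.45], [[0, 0, 0.02], [0, 0, 0], 0.45], [[0, 0, 0.03], [0, 0, 0], 0.45], [[0, 0, 0.03], [0, 0, 0], 0.45], [[0, 0, 0.02], [0, 0, 0], 0.45], [[0, 0, 0.005], [0, 0, 0], 0.45], [[0, 0, 0], [0, 0, 0], 0.45], [[0, 0, 0], [0, 0, 0], 0.6], [[0, 0, 0], [0, 0, 0], 0.85], [[0, 0, 0], [0, 0, 0], 1], [[0, 0, 0], [0, 0, 0], 1], [[0, 0, 0], [0, 0, 0], 1], [[0, 0, 0], [0, 0, 0], 1]]'

```text
clock: 47.87
tool_pos: [0.6042, 0.2174, 0.1819]
orientation: [-180.0, -0.0, -4.6]
force: [-0.3, 0.7, -1.1]
opening: 0.0136
```

Emit:
servo_tool --rows '[[[0, 0, 0], [0, 0, 0], 1], [[0, 0, 0], [0, 0, 0.2], 1], [[0, 0, 0], [0, 0, 0.4], 1], [[0, 0, 0], [0, 0, 0.6], 1], [[0, 0, 0], [0, 0, 0.6], 1], [[0, 0, 0], [0, 0, 0.6], 1], [[0, 0, 0], [0, 0, 0.6], 1], [[0, 0, 0], [0, 0, 0.6], 1], [[0, 0, 0], [0, 0, 0.6], 1], [[0, 0, 0], [0, 0, 0.6], 1], [[0, 0, 0], [0, 0, 0.6], 1], [[0, 0, 0], [0, 0, 0.6], 1], [[0, 0, 0], [0, 0, 0.6], 1], [[0, 0, 0], [0, 0, 0.6], 1], [[0, 0, 0], [0, 0, 0.6], 1]]'

```text
clock: 49.12
tool_pos: [0.6039, 0.2169, 0.1818]
orientation: [180.0, -0.0, -51.7]
force: [-2.9, -2.2, 4.3]
opening: 0.0118
```

Emit:
servo_tool --rows '[[[0, 0, 0], [0, 0, 0.6], 1], [[0, 0, 0], [0, 0, 0.6], 1], [[0, 0, 0], [0, 0, 0.6], 1], [[0, 0, 0], [0, 0, 0.6], 1], [[0, 0, 0], [0, 0, 0.6], 1], [[0, 0, 0], [0, 0, 0.6], 1], [[0, 0, 0], [0, 0, 0.6], 1], [[0, 0, 0], [0, 0, 0.6], 1], [[0, 0, 0], [0, 0, 0.6], 1], [[0, 0, 0], [0, 0, 0.6], 1], [[0, 0, 0], [0, 0, 0.6], 1], [[0, 0, 0], [0, 0, 0.4], 1], [[0, 0, 0], [0, 0, 0.2], 1], [[0, 0, 0], [0, 0, 0], 1], [[0, 0, 0], [0, 0, 0], 1]]'

```text
clock: 50.37
tool_pos: [0.6034, 0.2168, 0.1818]
orientation: [180.0, -0.0, -94.7]
force: [-4.8, -2.4, 4.5]
opening: 0.0119
```

Emit:
servo_tool --rows '[[[0, 0, 0], [0, 0, 0], 0.8], [[0, 0, 0], [0, 0, 0], 0.5], [[0, 0, 0], [0, 0, 0], 0.45], [[0, 0, 0], [0, 0, 0], 0.45], [[0, 0, -0.02], [0, 0, 0], 0.45], [[0, 0, -0.03], [0, 0, 0], 0.45], [[0, 0, -0.035], [0, 0, 0], 0.45], [[0, 0, -0.02], [0, 0, 0], 0.3], [[0, 0, 0], [0, 0, -0.5], 0.2], [[0, 0, 0], [0, 0, -1], 0], [[0, 0, 0], [0, 0, -1], 0], [[0, 0, 0], [0, 0, -1], 0], [[0, 0, 0], [0, 0, -1], 0], [[0, 0, 0], [0, 0, -1], 0], [[0, 0, 0], [0, 0, -1], 0], [[0, 0, 0], [0, 0, -1], 0], [[0, 0, 0], [0, 0, -1], 0], [[0, 0, 0], [0, 0, -1], 0], [[0, 0, 0], [0, 0, -1], 0], [[0, 0, 0], [0, 0, -1], 0]]'

```text
clock: 52.03
tool_pos: [0.604, 0.2173, 0.286]
orientation: [180.0, 0.0, -25.4]
force: [-0.2, -0.1, 0.5]
opening: 0.0875
```

Emit:
servo_tool --rows '[[[0, 0, 0], [0, 0, -1], 0], [[0, 0, 0], [0, 0, -1], 0], [[0, 0, 0], [0, 0, -1], 0], [[0, 0, 0], [0, 0, -1], 0], [[0, 0, 0], [0, 0, -1], 0], [[0, 0, 0], [0, 0, -1], 0], [[0, 0, 0], [0, 0, -0.4], 0], [[0, 0, 0], [0, 0, 0], 0], [[0, 0, 0], [0, 0, 0], 0]]'

```text
clock: 52.78
tool_pos: [0.604, 0.2173, 0.2861]
orientation: [180.0, 0.0, 12.7]
force: [0.5, 0.5, 0.4]
opening: 0.0875
```

```bash
python3 - <<'E'
from h import *
delta(.54,-.237,.265,12.5)
t=snap('top','t14.png')
cv2.imwrite('pics/t14c.png',cv2.resize(t[120:265,110:365,::-1],None,fx=3.1,fy=3.1,interpolation=cv2.INTER_CUBIC))
E
```

```text
t 52.78 pos [0.604  0.2173 0.2861] ori [1.800e+02 1.000e-02 1.265e+01] F [0.5 0.5 0.4] open 0.0875
rot units (tool, first) [0.    0.001 0.025] shift after rot [-0.1609  0.4297  0.0211] shift no rot [-0.162   0.4293  0.0211]
```

View pics/t14c.png

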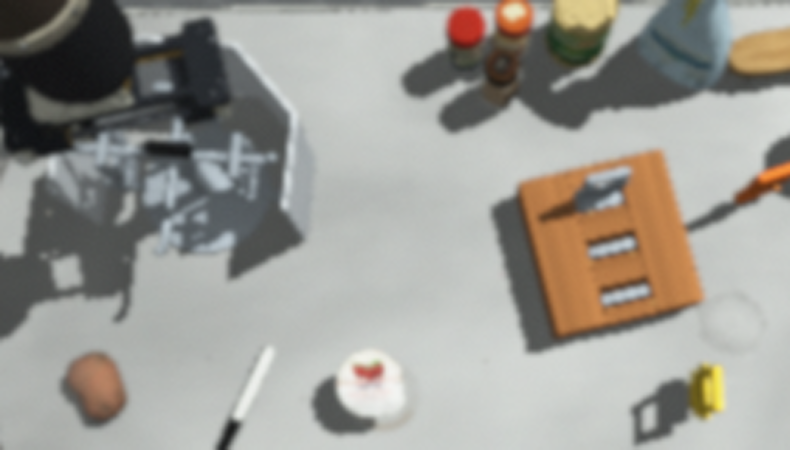

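```bash
python3 - <<'E'
from h import *
a=cv2.imread('pics/top0.png'); b=cv2.imread('pics/t14.png')
def br(i): 
    h=cv2.cvtColor(i,cv2.COLOR_BGR2HSV); m=cv2.inRange(h,(5,110,60),(20,255,255)); m[:,:265]=0;m[:,342:]=0;m[:160]=0;m[240:]=0
    c=max(cv2.findContours(m,0,1)[0],key=cv2.contourArea); return cv2.minAreaRect(c)
print(br(a),br(b))
cv2.imwrite('pics/t14d.png',cv2.resize(b[160:240,265:365],None,fx=7,fy=7,interpolation=cv2.INTER_CUBIC))
E
```

```text
((306.3235168457031, 198.29412841796875), (51.175018310546875, 49.47726821899414), 75.96376037597656) ((306.04425048828125, 198.3363037109375), (51.49407196044922, 49.13813400268555), 75.3791275024414)
```

View pics/t14d.png

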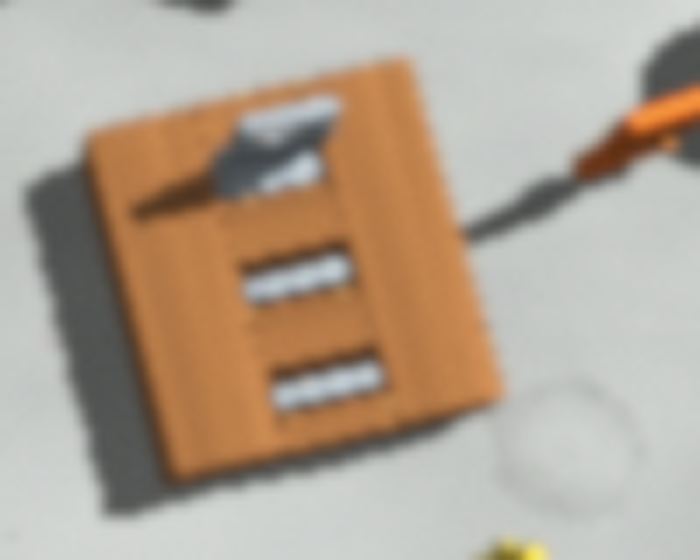

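Emit:
servo_tool --rows '[[[-0.0052, 0.014, 0], [0, 0, 0], 0], [[-0.0104, 0.027, 0.0014], [0, 0, 0], 0], [[-0.0104, 0.027, 0.0014], [0, 0, 0], 0], [[-0.0104, 0.027, 0.0014], [0, 0, 0], 0], [[-0.0104, 0.027, 0.0014], [0, 0, 0], 0], [[-0.0104, 0.027, 0.0014], [0, 0, 0], 0], [[-0.0104, 0.027, 0.0014], [0, 0, 0], 0], [[-0.0104, 0.027, 0.0014], [0, 0, 0], 0], [[-0.0104, 0.027, 0.0014], [0, 0, 0], 0], [[-0.0104, 0.027, 0.0014], [0, 0, 0], 0], [[-0.0104, 0.027, 0.0014], [0, 0, 0], 0], [[-0.0104, 0.027, 0.0014], [0, 0, 0], 0], [[-0.0104, 0.027, 0.0014], [0, 0, 0], 0], [[-0.0104, 0.027, 0.0014], [0, 0, 0], 0], [[-0.0104, 0.027, 0.0014], [0, 0, 0], 0], [[-0.0104, 0.027, 0.0014], [0, 0, 0], 0], [[-0.005, 0.011, 0], [0, 0, 0], 0], [[0, 0, 0], [0, 0, 0], 0], [[0, 0, 0], [0, 0, 0], 0]]'

```text
clock: 54.42
tool_pos: [0.5364, -0.2394, 0.2652]
orientation: [-180.0, 0.0, 12.6]
force: [0.2, 0.2, -0.2]
opening: 0.0873
```

```bash
python3 - <<'E'
from h import *
delta(.58,-.2373,.105,12.5)
im=snap('wrist','w15.png'); c=cam('wrist'); np.savez('w15.npz',K=c[0],R=c[1],t=c[2])
print(proj(c,(.58,-.2373,.148)))
E
```

```text
t 54.42 pos [ 0.5364 -0.2394  0.2652] ori [-1.7999e+02  1.0000e-02  1.2610e+01] F [ 0.2  0.2 -0.2] open 0.0873
rot units (tool, first) [-0.002  0.001  0.019] shift after rot [0.043  0.0074 0.1602] shift no rot [0.043  0.0075 0.1601]
[262.28168356 146.96758983]
```

View pics/w15.png

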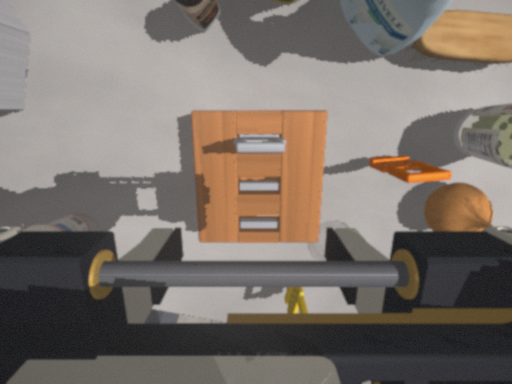

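Emit:
servo_tool --rows '[[[0.014, 0.003, 0.02], [0, 0, 0.02], 0], [[0.0145, 0.003, 0.03], [0, 0, 0], 0], [[0.0145, 0.0014, 0.03], [0, 0, 0], 0], [[0, 0, 0.03], [0, 0, 0], 0], [[0, 0, 0.025], [0, 0, 0], 0], [[0, 0, 0.015], [0, 0, 0], 0], [[0, 0, 0.0102], [0, 0, 0], 0], [[0, 0, 0], [0, 0, 0], 0], [[0, 0, 0], [0, 0, 0], 0]]'

```text
clock: 55.22
tool_pos: [0.5809, -0.236, 0.1055]
orientation: [180.0, 0.0, 12.7]
force: [-0.1, 0.6, 0.6]
opening: 0.0875
```

```bash
python3 - <<'E'
from h import *
delta(.58,-.2373,.105,12.5)
snap('wrist','w16.png')
E
```

```text
t 55.22 pos [ 0.5809 -0.236   0.1055] ori [179.98   0.    12.7 ] F [-0.1  0.6  0.6] open 0.0875
rot units (tool, first) [0.003 0.    0.034] shift after rot [-0.0012  0.0011  0.0005] shift no rot [-0.0012  0.0011  0.0005]
```

View pics/w16.png

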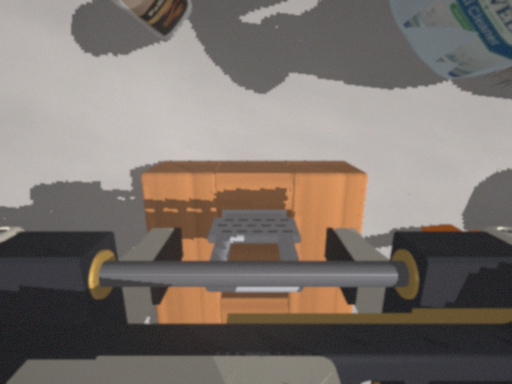

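Emit:
servo_tool --rows '[[[-0.001, 0.0009, 0.0004], [0, 0, 0.03], 0], [[0, 0, 0], [0, 0, 0], 0.3], [[0, 0, 0], [0, 0, 0], 0.7], [[0, 0, 0], [0, 0, 0], 1], [[0, 0, 0], [0, 0, 0], 1], [[0, 0, 0], [0, 0, 0], 1], [[0, 0, 0], [0, 0, 0], 1], [[0, 0, 0], [0, 0, 0], 1]]'

```text
clock: 55.93
tool_pos: [0.5795, -0.2371, 0.1048]
orientation: [-179.9, 0.0, 12.4]
force: [-1.5, 2.8, 0.2]
opening: 0.048
```

Emit:
servo_tool --rows '[[[0, 0.0019, -0.0002], [0.333, 0, 0], 1], [[0, 0.0019, -0.0002], [0.333, 0, 0], 1], [[0, 0.0019, -0.0002], [0.333, 0, 0], 1], [[0, 0.0019, -0.0002], [0.333, 0, 0], 1], [[0, 0, 0], [0, 0, 0], 1]]'

```text
clock: 56.35
tool_pos: [0.5814, -0.2453, 0.1055]
orientation: [-171.8, 0.0, 12.4]
force: [-2.0, 4.4, 8.1]
opening: 0.0477
```

Emit:
servo_tool --rows '[[[0, -0.0019, -0.0003], [-0.333, 0, 0], 1], [[0, -0.0019, -0.0003], [-0.333, 0, 0], 1], [[0, -0.0019, -0.0003], [-0.333, 0, 0], 1], [[0, -0.0019, -0.0003], [-0.333, 0, 0], 1], [[0, -0.0019, -0.0003], [-0.333, 0, 0], 1], [[0, -0.0019, -0.0003], [-0.333, 0, 0], 1], [[0, -0.0019, -0.0003], [-0.333, 0, 0], 1], [[0, -0.0019, -0.0003], [-0.333, 0, 0], 1], [[0, 0, 0], [0, 0, 0], 1], [[0, 0.0019, -0.0003], [0.333, 0, 0], 1], [[0, 0.0019, -0.0003], [0.333, 0, 0], 1], [[0, 0.0019, -0.0003], [0.333, 0, 0], 1], [[0, 0.0019, -0.0003], [0.333, 0, 0], 1], [[0, 0.0019, -0.0003], [0.333, 0, 0], 1], [[0, 0.0019, -0.0003], [0.333, 0, 0], 1], [[0, 0.0019, -0.0003], [0.333, 0, 0], 1], [[0, 0.0019, -0.0003], [0.333, 0, 0], 1], [[0, 0, 0], [0, 0, 0], 1]]'

```text
clock: 57.85
tool_pos: [0.5809, -0.2448, 0.1087]
orientation: [-171.7, 0.1, 12.4]
force: [-0.9, 6.5, -3.9]
opening: 0.0476
```

Emit:
servo_tool --rows '[[[0, -0.0019, -0.0003], [-0.333, 0, 0], 1], [[0, -0.0019, -0.0003], [-0.333, 0, 0], 1], [[0, -0.0019, -0.0003], [-0.333, 0, 0], 1], [[0, -0.0019, -0.0003], [-0.333, 0, 0], 1], [[0, -0.0019, -0.0003], [-0.333, 0, 0], 1], [[0, -0.0019, -0.0003], [-0.333, 0, 0], 1], [[0, -0.0019, -0.0003], [-0.333, 0, 0], 1], [[0, -0.0019, -0.0003], [-0.333, 0, 0], 1], [[0, 0, 0], [0, 0, 0], 1], [[0, 0.0019, -0.0003], [0.333, 0, 0], 1], [[0, 0.0019, -0.0003], [0.333, 0, 0], 1], [[0, 0.0019, -0.0003], [0.333, 0, 0], 1], [[0, 0.0019, -0.0003], [0.333, 0, 0], 1], [[0, 0.0019, -0.0003], [0.333, 0, 0], 1], [[0, 0.0019, -0.0003], [0.333, 0, 0], 1], [[0, 0.0019, -0.0003], [0.333, 0, 0], 1], [[0, 0.0019, -0.0003], [0.333, 0, 0], 1], [[0, 0, 0], [0, 0, 0], 1]]'

```text
clock: 59.35
tool_pos: [0.5806, -0.245, 0.1145]
orientation: [-171.7, 0.1, 12.4]
force: [-1.5, 6.6, -5.5]
opening: 0.048
```

Emit:
servo_tool --rows '[[[0, -0.0019, -0.0003], [-0.333, 0, 0], 1], [[0, -0.0019, -0.0003], [-0.333, 0, 0], 1], [[0, -0.0019, -0.0003], [-0.333, 0, 0], 1], [[0, -0.0019, -0.0003], [-0.333, 0, 0], 1], [[0, -0.0019, -0.0003], [-0.333, 0, 0], 1], [[0, -0.0019, -0.0003], [-0.333, 0, 0], 1], [[0, -0.0019, -0.0003], [-0.333, 0, 0], 1], [[0, -0.0019, -0.0003], [-0.333, 0, 0], 1], [[0, 0, 0], [0, 0, 0], 1], [[0, 0.0019, -0.0003], [0.333, 0, 0], 1], [[0, 0.0019, -0.0003], [0.333, 0, 0], 1], [[0, 0.0019, -0.0003], [0.333, 0, 0], 1], [[0, 0.0019, -0.0003], [0.333, 0, 0], 1], [[0, 0.0019, -0.0003], [0.333, 0, 0], 1], [[0, 0.0019, -0.0003], [0.333, 0, 0], 1], [[0, 0.0019, -0.0003], [0.333, 0, 0], 1], [[0, 0.0019, -0.0003], [0.333, 0, 0], 1], [[0, 0, 0], [0, 0, 0], 1]]'

```text
clock: 60.85
tool_pos: [0.5814, -0.2457, 0.1214]
orientation: [-171.8, -0.0, 12.4]
force: [-3.8, 5.6, 1.3]
opening: 0.0478
```

Emit:
servo_tool --rows '[[[0, -0.0019, -0.0003], [-0.333, 0, 0], 1], [[0, -0.0019, -0.0003], [-0.333, 0, 0], 1], [[0, -0.0019, -0.0003], [-0.333, 0, 0], 1], [[0, -0.0019, -0.0003], [-0.333, 0, 0], 1], [[0, -0.0019, -0.0003], [-0.333, 0, 0], 1], [[0, -0.0019, -0.0003], [-0.333, 0, 0], 1], [[0, -0.0019, -0.0003], [-0.333, 0, 0], 1], [[0, -0.0019, -0.0003], [-0.333, 0, 0], 1], [[0, 0.0019, -0.0003], [0.333, 0, 0], 1], [[0, 0.0019, -0.0003], [0.333, 0, 0], 1], [[0, 0.0019, -0.0003], [0.333, 0, 0], 1], [[0, 0.0019, -0.0003], [0.333, 0, 0], 1], [[0, 0, 0], [0, 0, 0], 1], [[0, 0, -0.001], [0, 0, 0], 1], [[0, 0, -0.001], [0, 0, 0], 1], [[0, 0, -0.001], [0, 0, 0], 1], [[0, 0, 0], [0, 0, 0], 1]]'

```text
clock: 62.27
tool_pos: [0.5801, -0.2373, 0.1292]
orientation: [179.9, -0.1, 12.5]
force: [0.4, 0.8, -1.7]
opening: 0.0478
```

Emit:
servo_tool --rows '[[[0, 0, -0.01], [0, 0, 0], 1], [[0, 0, -0.015], [0, 0, 0], 1], [[0, 0, -0.02], [0, 0, 0], 1], [[0, 0, -0.02], [0, 0, 0], 1], [[0, 0, -0.02], [0, 0, 0], 1], [[0, 0, -0.02], [0, 0, 0], 1], [[0, 0, -0.017], [0, 0, 0.3], 1], [[0, 0, 0], [0, 0, 0.65], 1], [[0, 0, 0], [0, 0, 0.7], 1], [[0, 0, 0], [0, 0, 0.7], 1], [[0, 0, 0], [0, 0, 0.52], 1], [[0, 0, 0], [0, 0, 0], 1], [[0, 0, 0], [0, 0, 0], 1]]'

```text
clock: 63.35
tool_pos: [0.5797, -0.2376, 0.2512]
orientation: [180.0, -0.0, -4.6]
force: [0.2, -0.1, -1.9]
opening: 0.0483
```

```bash
python3 - <<'E'
from h import *
delta(.463,.2265,.25,-4.7)
E
```

```text
t 63.35 pos [ 0.5797 -0.2376  0.2512] ori [ 1.7998e+02 -3.0000e-02 -4.6400e+00] F [ 0.2 -0.1 -1.9] open 0.0483
rot units (tool, first) [ 0.003 -0.005  0.01 ] shift after rot [-0.1543 -0.4529  0.0012] shift no rot [-0.1538 -0.4531  0.001 ]
```

Emit:
servo_tool --rows '[[[-0.007, -0.012, 0], [0, 0, 0], 1], [[-0.0145, -0.026, 0], [0, 0, 0], 1], [[-0.0145, -0.026, 0], [0, 0, 0], 1], [[-0.0145, -0.026, 0], [0, 0, 0], 1], [[-0.0145, -0.026, 0], [0, 0, 0], 1], [[-0.0145, -0.026, 0], [0, 0, 0], 1], [[-0.0145, -0.026, 0], [0, 0, 0], 1], [[-0.0145, -0.026, 0], [0, 0, 0], 1], [[-0.0145, -0.026, 0], [0, 0, 0], 1], [[-0.0145, -0.026, 0], [0, 0, 0], 1], [[-0.0145, -0.026, 0], [0, 0, 0], 1], [[-0.0023, -0.026, 0], [0, 0, 0], 1], [[0, -0.026, 0], [0, 0, 0], 1], [[0, -0.026, 0], [0, 0, 0], 1], [[0, -0.026, 0], [0, 0, 0], 1], [[0, -0.026, 0], [0, 0, 0], 1], [[0, -0.026, 0], [0, 0, 0], 1], [[0, -0.025, 0], [0, 0, 0], 1], [[0, 0, 0], [0, 0, 0], 1], [[0, 0, 0], [0, 0, 0], 1]]'

```text
clock: 65.02
tool_pos: [0.463, 0.2277, 0.2504]
orientation: [180.0, 0.0, -4.6]
force: [-0.2, -0.2, -1.1]
opening: 0.0478
```

Emit:
servo_tool --rows '[[[0, 0, 0.012], [0, 0, 0], 1], [[0, 0, 0.02], [0, 0, 0], 1], [[0, 0, 0.025], [0, 0, 0], 1], [[0, 0, 0.02], [0, 0, 0], 1], [[0, 0, 0.015], [0, 0, 0], 1], [[0, 0, 0], [0, 0, 0], 1], [[0, 0, 0], [0, 0, 0], 1], [[0, 0, 0], [0, 0, 0], 1]]'

```text
clock: 65.68
tool_pos: [0.464, 0.2266, 0.1598]
orientation: [-179.9, -0.1, -4.7]
force: [0.3, 0.2, -0.6]
opening: 0.048
```

```bash
python3 - <<'E'
from h import *
delta(.463,.2265,.158,-4.6)
im=snap('wrist','w17.png');c=cam('wrist')
E
```

```text
t 65.68 pos [0.464  0.2266 0.1598] ori [-1.7994e+02 -8.0000e-02 -4.7400e+00] F [ 0.3  0.2 -0.6] open 0.048
rot units (tool, first) [-0.009 -0.013 -0.023] shift after rot [-0.001   0.0002  0.0018] shift no rot [-0.001   0.0002  0.0018]
```

View pics/w17.png

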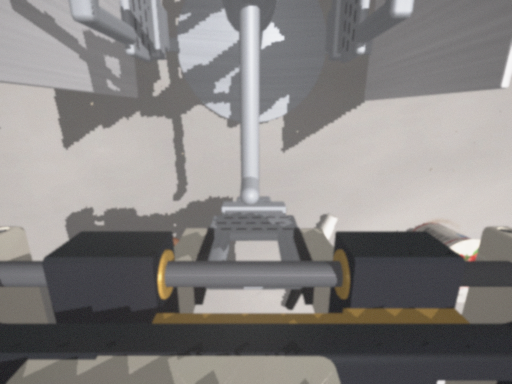

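Same picture as before, arm tip at (251,195), inserts hang left (120,20) and right (370,20). Same insertion.

Emit:
servo_tool --rows '[[[0, -0.001, 0.002], [0, 0, 0], 1], [[0, 0, 0], [0, 0, 0], 1], [[0, 0, 0], [0, 0, 0], 1], [[0.008, 0, 0], [0, 0, 0], 1], [[0.01, 0, 0], [0, 0, 0], 1], [[0.01, 0, 0], [0, 0, 0], 1], [[0.01, 0, 0], [0, 0, 0], 1], [[0.01, 0, 0], [0, 0, 0], 1], [[0, 0, 0], [0, 0, 0], 1]]'

```text
clock: 66.48
tool_pos: [0.5136, 0.2234, 0.1561]
orientation: [180.0, -0.0, -4.8]
force: [0.5, -1.1, -0.8]
opening: 0.0478
```

Emit:
servo_tool --rows '[[[0.01, 0, 0], [0, 0, 0], 1], [[0.012, 0, 0], [0, 0, 0], 1], [[0, 0, 0], [0, 0, 0], 1], [[0, 0, 0.006], [0, 0, 0], 1], [[0, 0, 0.006], [0, 0, 0], 1], [[0, 0, 0.004], [0, 0, 0], 1], [[0, 0, 0], [0, 0, 0], 1], [[0, 0, 0.0015], [0, 0, 0], 1], [[0, 0, 0.001], [0, 0, 0], 1], [[0, 0, 0], [0, 0, 0], 1]]'

```text
clock: 67.32
tool_pos: [0.5332, 0.2219, 0.138]
orientation: [-180.0, -0.0, -4.7]
force: [-0.3, 0.0, -0.3]
opening: 0.0475
```

```bash
python3 - <<'E'
from h import *
delta(.532,.2265,.137,-4.6)
im=snap('wrist','w18.png')
E
```

```text
t 67.32 pos [0.5332 0.2219 0.138 ] ori [-180.     -0.     -4.74] F [-0.3  0.  -0.3] open 0.0475
rot units (tool, first) [-0.001 -0.    -0.024] shift after rot [-0.0016 -0.0045  0.001 ] shift no rot [-0.0016 -0.0045  0.001 ]
```

View pics/w18.png

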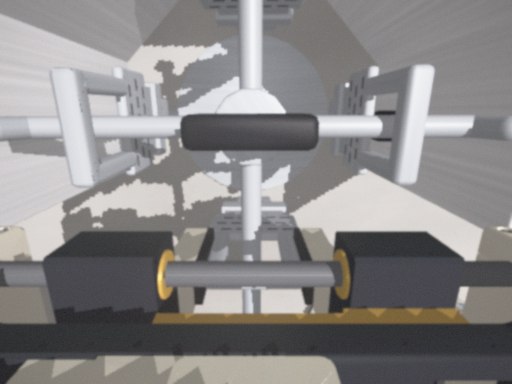

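Emit:
servo_tool --rows '[[[0, 0, 0.001], [0, 0, 0], 1], [[0, 0, 0.001], [0, 0, 0], 1], [[0, 0, 0], [0, 0, 0], 1], [[0, 0, 0], [0, 0, 0], 1]]'

```text
clock: 67.7
tool_pos: [0.5336, 0.2219, 0.1369]
orientation: [-180.0, -0.1, -4.7]
force: [-1.6, -0.2, 4.7]
opening: 0.0481
```

Emit:
servo_tool --rows '[[[0, 0, 0], [0, 0, 0], 0.7], [[0, 0, 0], [0, 0, 0], 0.35], [[0, 0, 0], [0, 0, 0], 0.25], [[0, 0, 0], [0, 0, 0], 0.25], [[0, 0, 0], [0, 0, 0], 0.25], [[0, 0, -0.01], [0, 0, 0], 0.25], [[0, 0, -0.02], [0, 0, 0], 0.25], [[0, 0, -0.03], [0, 0, 0], 0.25], [[0, 0, -0.04], [0, 0, 0], 0.25], [[0, 0, -0.04], [0, 0, 0], 0.25], [[-0.02, 0, 0], [0, 0, 0], 0.25], [[-0.03, 0, 0], [0, 0, 0], 0.25], [[-0.03, 0, 0], [0, 0, 0], 0.25], [[0, 0, 0], [0, 0, 0], 0.25], [[0, 0, 0], [0, 0, 0], 0.25], [[0, 0, 0], [0, 0, 0], 0.25], [[0, 0, 0], [0, 0, 0], 0.25]]'

```text
clock: 69.12
tool_pos: [0.4542, 0.2285, 0.2763]
orientation: [-180.0, -0.0, -4.8]
force: [-0.4, 0.0, -0.4]
opening: 0.0658
```

```bash
python3 - <<'E'
from h import *
delta(.6035,.2175,.29,-4.6)
im=snap('wrist','w19.png')
im=snap('scene','s19.png'); cv2.imwrite('pics/s19c.png',cv2.resize(im[130:290,130:370,::-1],None,fx=3.3,fy=3.3,interpolation=cv2.INTER_CUBIC))
t=snap('top','t19.png'); cv2.imwrite('pics/t19c.png',cv2.resize(t[120:265,110:365,::-1],None,fx=3.1,fy=3.1,interpolation=cv2.INTER_CUBIC))
E
```

```text
t 69.12 pos [0.4542 0.2285 0.2763] ori [-1.80e+02 -2.00e-02 -4.77e+00] F [-0.4  0.  -0.4] open 0.0658
rot units (tool, first) [-0.001 -0.003 -0.029] shift after rot [ 0.1497 -0.001  -0.0137] shift no rot [ 0.1497 -0.0015 -0.0137]
```

View pics/w19.png

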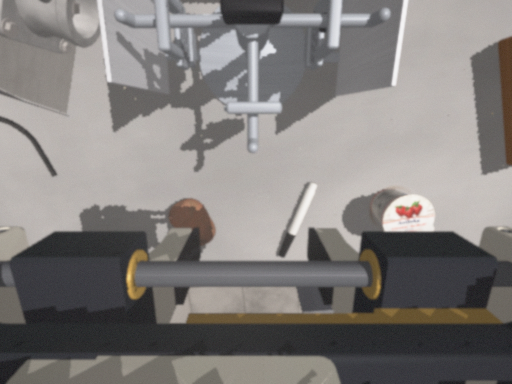

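View pics/s19c.png

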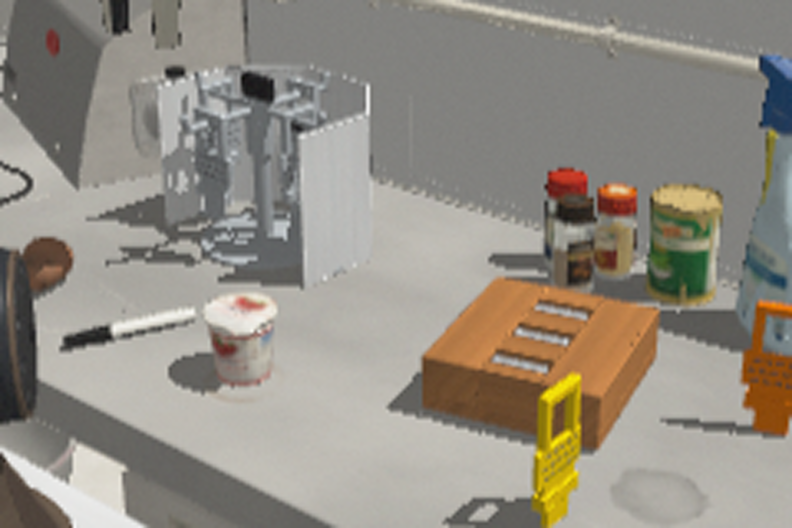

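View pics/t19c.png

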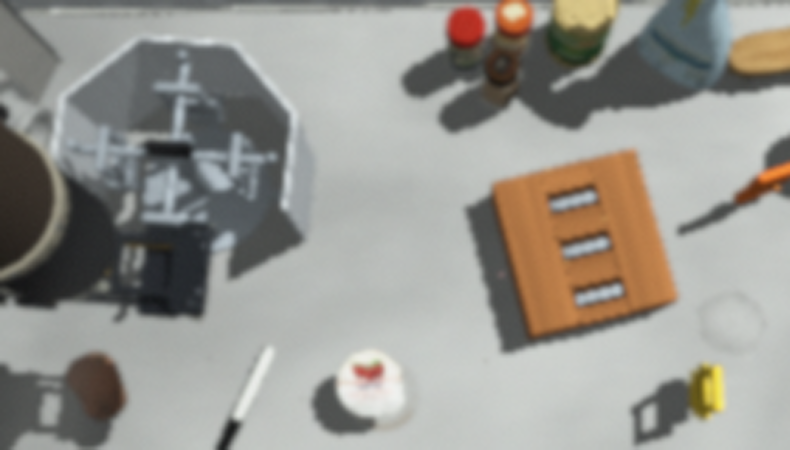

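```bash
python3 -c "
from h import *
print(ctrl.close_job())"
```

```text
the job is handed in; nothing more can be done
None
```

I hung all three grey inserts by their eyes on the carousel's three free arms and handed the job in at about 69 s. Each insert was rocked about 8 degrees either way while being eased up. I turned the carousel by its knob to bring a free arm to the opening before hanging each one.

- **Hanging:** the last pictures show one insert square across each of arms 1, 2 and 3. The insert already clipped to arm 4 is still in place.
- **Block:** it stands flat with its slots empty. It ended about 2 to 3 cm to one side of where it started. That shift happened after I took the last insert out, when the robot was not near it, so I take it to be the expected knock.
- **Forces:** the force readings while working the inserts loose stayed under about 15 N. The highest I read was about 23 N, when first closing on the knob, and I re-centred to relieve it.
- **Other checks:** the yellow and orange look-alikes were left alone. The gripper was clear of everything at hand-in. The camera estimates of the carousel axis disagreed by 3 to 5 mm, which was within the clearance of the eye, and no check failed.

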